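Lock the end panel of a flat-pack tube carrier with its cam fitting

ROBOT

A 6-joint arm with a two-finger parallel gripper is mounted at the origin on the work surface. World frame = base frame: x ahead of the robot, y to its left, z up, the work surface at z = 0. Lengths are in m, angles in degrees, forces in N, time in s.
With the tool pointing down it reaches from about 0.3 to 0.875 m from the base axis. Payload 6.4 kg.
Tool frame: the origin (TCP) lies between the finger pads; the fingertips stand 11 mm ahead of it and the grasp point (between the pads) lies 8 mm behind it; z points along the fingers, y is the direction in which the jaws open and shut (so a half turn about z gives the same grasp; the last joint's range is limited). The gripper opens to 88 mm and grips with 3 to 60 N. Pads are 18 mm wide; open, the fingers measure 123 mm over their backs; the gripper's body (75 mm by 187 mm) begins 45 mm behind the grasp point.
Start: joints at [-11.82, 10.359, 92.074, -0, 77.567, -11.82], TCP at [0.575, 0, 0.25] pointing down, gripper open.
Joint ranges: [-171.53, 171.53], [-51.25, 118.39], [17.06, 147.69], [-65.23, 245.23], [0, 150.52], [-178.68, 178.68]. Speed limits (degrees/s): [147.25, 147.25, 172.46, 180, 180, 180].

INTERFACE

Orientations are given as [roll, pitch, yaw] about the fixed x, y, z axes, in that order (R = Rz(yaw) Ry(pitch) Rx(roll)).
In Python, from workcell import bot gives the robot as it stands.
- The arm moves only by the tool drive_tool, never from a script. Its arguments are lists of equal length, an entry for each row: "translation": the shift along the world's x, y, z in m, a list of three; "spin": the turn about the world's z in degrees. In form: {"translation": [[dx, dy, dz], ...], "spin": [spin, ...]}. A call has 1 to 10 rows; each row shifts and turns the commanded pose from where the row before left it; what a row does not reach is not made up. A row lasts 1/8 s, in which the tool goes at most 62.5 mm and 10.7 degrees, less where a joint would pass 70% of its speed; a pose out of reach is approached as far as the arm can. A call with a gripper value outside its range is refused whole. "claw" is the opening in per cent of the stroke, from 0 (shut) to 100 (fully open), set as the call begins (left out, the last holds). The fingers move at their own pace and stop on an object; "squeeze" is the grip in N (left out, the last holds). Time passes only in rows, so rows that do not move let the fingers close. It gives the time, the measured TCP pose, the force and the opening at its end, in the units of the state.
- bot.state(): the state, without advancing time (a new reading comes with each control period).
- bot.capture(name): name is "scene" or "side" or "wrist"; returns a dict with "pixels" (400x640x3 uint8, red, green, blue), "depth" (400x640 float32, m along the optical axis (not along the pixel's ray), 0 where there is no reading), "mtx" (3x3 intrinsics, pixels), "eye" and "attitude" of the camera in the world. Camera axes: x right, y up, looking along -z (the intrinsics and any distortion apply to the point x, -y, -z); pixel columns grow to the right and rows downward; lengths in m; the calibration is good to about 2 mm. A picture is of the moment at which its call begins.
- bot.job_done(): hands the job in, once; it reports no verdict.
The state is a dict: "time": time; "q": joint angles; "qvel": joint speeds; "tau": joint torques, N m; "eef_pos": TCP position; "tcp_rot": TCP orientation; "ft_force": force on the tool from outside, world axes, zero at the start; "moment": the same for the moment, N m; "opening": opening from 0.0 (shut) to 1.0 (fully open).
Only numpy, scipy, OpenCV 4.12 (cv2) and the standard library are available. Lean on these libraries where they do the work, as an engineer would, in place of code of your own. Each camera call takes 0.05 s, during which the arm holds its last target.

TASK

The loose end panel of the flat-pack tube carrier still stands off its shelf board: push it up against the board's rubber seal so that its bolt head is inside the cam fitting, then take the screwdriver from its wooden block and turn the cam clockwise until it comes up against its stop, so that it draws the panel fully home and locks it. Use a light hand: do not shove the panel, bear down hard with the blade or force the cam once it has stopped. Put the screwdriver back in its hole in the block, and leave the tube tray, the bottle and the dish alone.

Things in the scene. Friction and masses are not known exactly. Their poses are not given: they have to be found in the camera images.
- carrier: Flat-pack tube carrier, fixed: light wood board on the table, x -90 to 90, y -170 to 40, z 0 to 30 mm; beyond y = -170 mm an 18 mm thick, 70 mm high end panel is already fitted (its own cam, at y = -130 mm, is locked). Origin: on the table under the axis of the cam to be turned; z up; +y points to the loose panel. A rubber seal on the edge y = 40 mm stands 4 mm proud; about 2 N per mm.
- end_panel (a joint): Gap (m) from the board's edge to the loose end panel (180 x 18 x 70 mm high, upright): 0 = home; 0.012 to 0.018 at the start. Slides along the carrier's y with about 2 N friction; meets the seal at 0.004, springs back to about 0.0035 if let go unlocked; 0 to 0.001 when locked. The cam is sure to catch its bolt head at a gap under 0.006; turned at the starting gap it misses it and may push it out.
- panel_face (a point): Centre of the loose end panel's outer face, which looks along the carrier's +y; 35 mm above the table (axes as the carrier's). The panel is pushed here, towards the carrier's -y. The table beyond it is free for 100 mm.
- cam (a joint): Cam angle (rad), growing clockwise seen from above. About 0 = open (arrow mark points to the loose panel), -0.30 to 0.03 at the start; meets the bolt head at about 0.6, draws it in until about 1.5, locked beyond 1.7, hard stop at 1.9. Friction 0.03 N m, up to about 0.2 N m while drawing in; the fitting is forced above 0.25 N m, or above 30 N of downward push. Blade and grip give by about 0.3 rad.
- cam_slot (a point): Centre of the top of the cam, a bare steel disc of 34 mm diameter, flush with the board's top (30 mm above the table); z up. A straight slot 15 mm long, 4 mm wide and 5.5 mm deep runs along this point's y axis through its centre; the point turns with the cam.
- driver: Flat screwdriver, 140 mm long, 110 g, upright in the block; origin at the blade's tip, z up the shaft. Blade 12 mm wide along its y, 2.4 mm thick along x (the last 2 mm: 11 x 1.6 mm); shaft 8 mm in diameter; round black handle 28 mm in diameter, 60 to 140 mm above the tip.
- driver_grip (a point): Middle of the screwdriver's handle, 100 mm above the tip, 40 mm below the top end of the handle; axes as the driver's. The handle can be gripped here from above at any yaw.
- block_hole (a point): Centre of the mouth of the screwdriver's hole, 16 mm in diameter and right through, in the middle of the top of a fixed wooden block 90 x 90 x 66 mm high. Put away, the handle's lower end rests on the block, so the middle of the handle is 40 mm above this point.
- tube_tray: Bystander: white foam tray 86 x 134 mm with 15 red-capped tubes, 108 mm high in all, origin under its middle.
- bottle: Bystander: clear bottle 56 mm in diameter, 150 mm high, origin under its middle.
- dish: Bystander: round white dish 90 mm in diameter, 22 mm high, with spare fittings, origin under its middle.
Not all that is in view belongs to the job. Leave any green look-alike of the part that bears block_hole alone. Of the things that look like the driver, the larger one is meant.

How it is judged (in metres and radians):
On the way, in this order (a step that is already met when the one before it is completed fails the run):
1. the end panel is pushed up to the seal (gap under 6 mm) with the cam still open (value of joint end_panel below 0.006 m and value of joint cam below 0.35 rad), for 0.2 s.
2. the screwdriver, in the slot, has turned the cam past 1.7 rad and the panel is drawn home (gap under 1.5 mm) (value of joint cam above 1.7 rad and value of joint end_panel below 0.0015 m and horizontal distance between driver and cam_slot below 0.006 m and z of driver in the frame of cam_slot below -0.002 m), for 0.1 s.
At the end, for the whole second after the job is handed in: The end panel is home (gap under 1.5 mm) and the cam is turned past 1.7 rad of its 1.9, and the screwdriver stands at rest in its hole in the block, handle within 10 mm of the hole's axis, seated (handle's middle 30 to 45 mm above the mouth) and within 0.15 rad of upright (value of joint end_panel below 0.0015 m and value of joint cam above 1.7 rad and horizontal distance between driver_grip and block_hole below 0.01 m and z of driver_grip in the frame of block_hole between 0.03 and 0.045 m and angle between driver_grip's own z axis and vertical below 0.15 rad and linear speed of driver below 0.02 m/s); the robot touches nothing.
It fails at once if the screwdriver is forced in the fitting: the contact forces of its blade on the cam and board add up to more than 75 N (about 0.3 N m of turning, whose force couple counts on both edges of the blade) (contact force between driver and carrier above 75 N).
It fails at once if the panel or board is shoved with more than 25 N (contact force between any of the arm, the fingers and carrier above 25 N).
It fails at once if the tube tray is moved (distance of tube_tray from where it was at the start of the episode above 0.01 m).
It fails at once if the bottle is moved (distance of bottle from where it was at the start of the episode above 0.015 m).
It fails at once if the dish is moved (distance of dish from where it was at the start of the episode above 0.015 m).
It also fails if it takes over 72 s, if anything falls off the work surface, if the arm or the gripper's body presses on something with over 40 N, if the wrist force passes 120 N, or if a joint passes its speed limit or range.

## Working session

There is one attempt and no reset: what is moved stays moved. The work goes in short steps, Python scripts to look and compute and a tool call to move; the robot and the scene stay as the last step left them, time stands still between calls to the robot, and variables do not carry over. Pictures are saved under pics/ and viewed, and the job is handed in when it is done.

Besides the shell and the picture viewer there is one more tool, called in YAML: its name, and indented under it one key for each argument. drive_tool: Moves the arm, as the interface text tells. Its arguments: {"type":"object","properties":{"translation":{"type":"array"},"spin":{"type":"array"},"claw":{"type":"number"},"squeeze":{"type":"number"}},"required":["translation","spin"]}

```bash
ls; mkdir -p pics; cat > h.py <<'E'
import numpy as np, cv2
from workcell import bot
def save(c,name):
    cv2.imwrite(f"pics/{name}.png",cv2.cvtColor(c["pixels"],cv2.COLOR_RGB2BGR))
def crop(c,name,u0,v0,u1,v1,s):
    im=cv2.cvtColor(c["pixels"][v0:v1,u0:u1],cv2.COLOR_RGB2BGR)
    cv2.imwrite(f"pics/{name}.png",cv2.resize(im,None,fx=s,fy=s,interpolation=cv2.INTER_CUBIC))
def Rm(c):
    a=np.array(c["attitude"],float)
    return a
def store(c,name): np.savez(f"{name}.npz",**{k:np.array(v) for k,v in c.items()})
E
python3 - <<'E'
from h import *
for n in ["scene","side","wrist"]:
    c=bot.capture(n); save(c,n+"0"); store(c,n+"0")
    print(n,c["mtx"],c["eye"],c["attitude"],[k for k in c])
print(bot.state())
E
```

```text
pics
scene [[410.52407781   0.         321.41693124]
 [  0.         410.52407781 196.87970653]
 [  0.           0.           1.        ]] [ 1.40241301 -0.59167016  0.79072713] [55.43854075 -0.95500941 54.03008424] ['pixels', 'depth', 'mtx', 'eye', 'attitude']
side [[404.85064246   0.         317.95870051]
 [  0.         404.85064246 195.73876435]
 [  0.           0.           1.        ]] [ 0.08392316 -0.8196636   0.99997867] [ 47.33703843   0.49151252 -32.44312545] ['pixels', 'depth', 'mtx', 'eye', 'attitude']
wrist [[302.90028707   0.         314.18136774]
 [  0.         302.90028707 197.71599877]
 [  0.           0.           1.        ]] [0.57629941 0.06575176 0.38395144] [-14.94322643   0.06897744  -0.02629591] ['pixels', 'depth', 'mtx', 'eye', 'attitude']
{'time': 0.15, 'q': array([-1.18238281e+01,  1.03910192e+01,  9.21162004e+01, -7.89321482e-04,
        7.75684078e+01, -1.18211824e+01]), 'qvel': array([-0.021465  , -0.03382901, -0.13185193, -0.03553231,  0.00872088,
       -0.05924079]), 'tau': array([ 2.17843895e-03, -4.34232402e+01, -3.42173409e+01,  7.02767819e-02,
        3.56537139e-02, -6.69761539e-05]), 'eef_pos': array([5.74617093e-01, 5.63145549e-05, 2.49047225e-01]), 'tcp_rot': array([-1.79925819e+02, -1.47386034e-02,  8.99975152e+01]), 'ft_force': array([-0.17855716,  0.19776323, -0.06091665]), 'moment': array([ 0.00058759, -0.04195974,  0.02363614]), 'opening': 1.0008629608428021}
```

View pics/scene0.png

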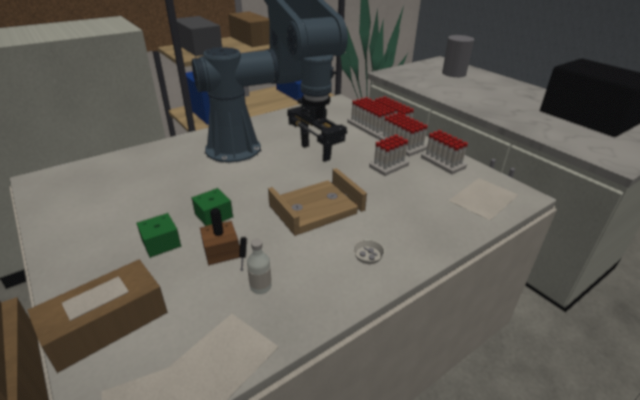

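View pics/side0.png

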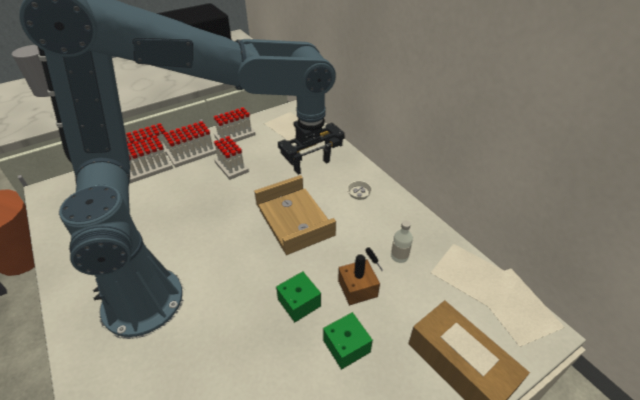

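View pics/wrist0.png

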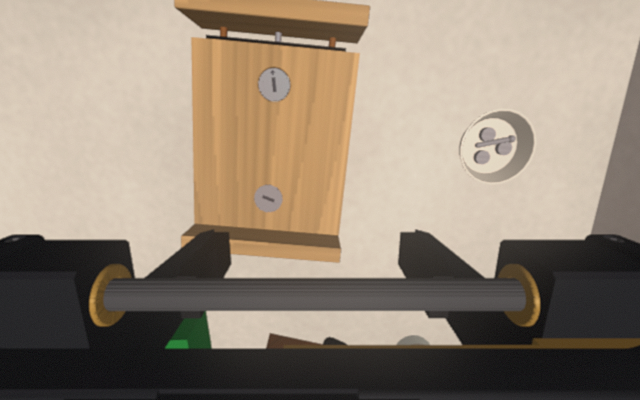

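The wrist view shows the carrier: open cam at (274,84), locked cam at (268,198), loose panel at the top of the image and the dish at right. The brown block with the black-handled driver shows in the side view at about (358,275). Next I'll enlarge and measure.

```bash
cat >> h.py <<'E'
from scipy.spatial.transform import Rotation as Ro
def load(n): return dict(np.load(n+".npz"))
def RR(c): return Ro.from_euler("xyz",c["attitude"],degrees=True).as_matrix()
def ray(c,u,v):
    K=c["mtx"]; d=np.array([(u-K[0,2])/K[0,0],-(v-K[1,2])/K[1,1],-1.0]); return RR(c)@d
def atz(c,u,v,z):
    d=ray(c,u,v); e=np.array(c["eye"]); return e+d*(z-e[2])/d[2]
def atd(c,u,v):
    D=c["depth"][int(round(v)),int(round(u))]; return np.array(c["eye"])+ray(c,u,v)*D
def proj(c,p):
    q=RR(c).T@(np.array(p)-np.array(c["eye"])); K=c["mtx"]
    return np.array([K[0,2]+K[0,0]*q[0]/-q[2],K[1,2]-K[1,1]*q[1]/-q[2]])
np.set_printoptions(precision=4,suppress=True)
E
python3 - <<'E'
from h import *
w=load("wrist0"); s=load("side0"); c=load("scene0")
crop(w,"w0crop",170,0,380,130,3.8)
crop(w,"w0cam",245,60,305,110,12)
crop(s,"s0crop",260,210,420,380,3.5)
for n,(u,v) in dict(cam=(274,84),cam2=(268,198),c1=(193,38),c2=(357,53),c3=(195,228)).items():
    print(n,atz(w,u,v,.03),atd(w,u,v))
for n,(u,v) in dict(htop=(359,258),blocktop=(350,275),bottle=(405,226)).items(): print(n,atd(s,u,v))
for n,(u,v) in dict(htop=(216,210),blocktop=(220,240),bottle=(257,245)).items(): print(n,atd(c,u,v))
E
```

```text
cam [0.5317 0.1007 0.03  ] [0.5309 0.1013 0.0238]
cam2 [ 0.52   -0.0291  0.03  ] [ 0.52   -0.029   0.0301]
c1 [0.4474 0.1466 0.03  ] [0.4473 0.1467 0.0297]
c2 [0.6218 0.1319 0.03  ] [0.6219 0.1321 0.0293]
c3 [ 0.4276 -0.0677  0.03  ] [ 0.4349 -0.0612  0.0472]
htop [ 0.5356 -0.2995  0.1454]
blocktop [ 0.5198 -0.2865  0.067 ]
bottle [ 0.7135 -0.2799  0.1491]
htop [ 0.5479 -0.2986  0.1497]
blocktop [ 0.5701 -0.3084  0.0675]
bottle [ 0.7328 -0.2785  0.1518]
```

View pics/w0crop.png

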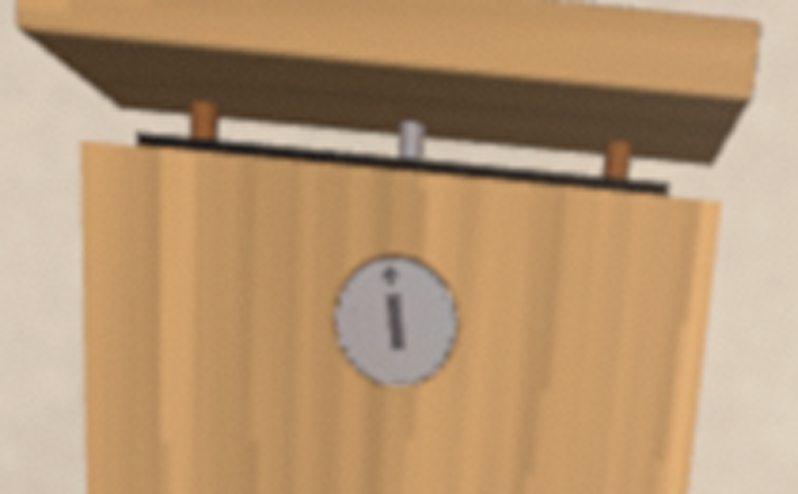

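View pics/w0cam.png

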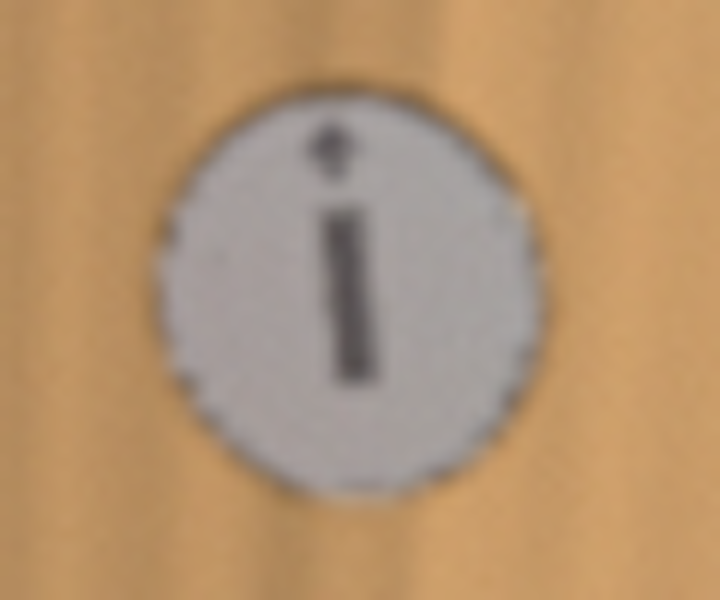

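View pics/s0crop.png

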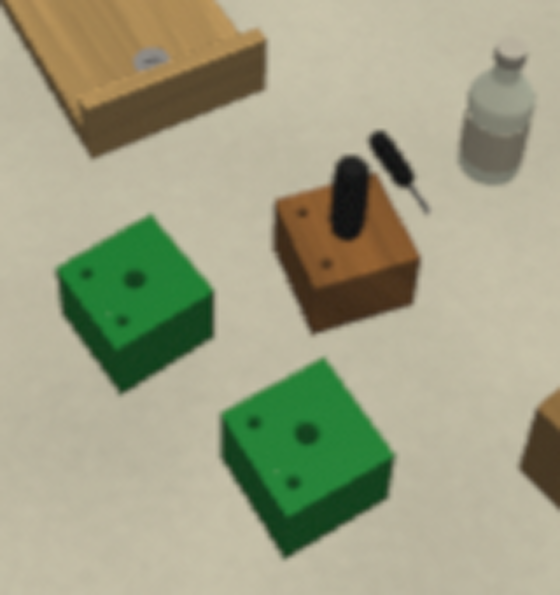

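```bash
python3 - <<'E'
from h import *
w=load("wrist0"); s=load("side0"); c=load("scene0")
f=lambda x,y,s0,u0,v0:(x/s0+u0-.5,y/s0+v0-.5)
P=lambda x,y,z=.03:atz(w,*f(x,y,12,245,60),z)
cam=P(351,296); t=P(342,212); b=P(357,382); ar=P(330,150)
cam2=atz(w,268,198,.03)
print("cam",cam,"slot len",np.linalg.norm(t-b),"slot yaw",np.degrees(np.arctan2(*(t-b)[[1,0]])),"arrow",np.degrees(np.arctan2(*(ar-cam)[[1,0]])))
d=cam-cam2; print("carrier y dir",np.degrees(np.arctan2(d[1],d[0])),np.linalg.norm(d))
Q=lambda x,y,z:atz(w,*f(x,y,3.8,170,0),z)
c1,c2=Q(82,143,.03),Q(720,203,.03); d=c2-c1; print("edge",c1,c2,np.linalg.norm(d),np.degrees(np.arctan2(d[1],d[0])))
p1,p2=Q(18,28,.07),Q(750,100,.07); d=p2-p1; print("panel inner top",p1,p2,np.linalg.norm(d),np.degrees(np.arctan2(d[1],d[0])))
yd=np.array([-d[1],d[0],0])/np.linalg.norm(d); print("gap", (p1-c1)@yd,(p2-c2)@yd, "cam->panel inner",(p1-cam)@yd,"edge",(c1-cam)@yd)
# trays
S=np.array(s["pixels"]).astype(int)
m=(S[...,0]>130)&(S[...,1]<60)&(S[...,2]<60)
m[:100]=0; m[180:]=0; m[:, :125]=0
n,l,st,ce=cv2.connectedComponentsWithStats(cv2.dilate(m.astype(np.uint8),np.ones((5,5))))
for i in range(1,n):
    ys,xs=np.where((l==i)&m); 
    if len(xs)>30:
        pts=np.array([atd(s,x,y) for x,y in zip(xs,ys)]); print(st[i],pts.min(0),pts.max(0))
crop(c,"c0crop",170,170,300,300,5)
for n,(u,v) in dict(block=(356,275)).items(): print(atd(s,u,v))
# block top corners in side (crop scale 3.5, origin 260,210)
for x,y in [(277,203),(375,172),(418,260),(313,290)]:
    print(atz(s,x/3.5+260-.5,y/3.5+210-.5,.066))
E
```

```text
cam [0.5314 0.1005 0.03  ] slot len 0.014684940019598896 slot yaw 93.36491461492233 arrow 96.73015997248012
carrier y dir 84.93775559393296 0.13009194192301074
edge [0.4454 0.1475 0.03  ] [0.6239 0.132  0.03  ] 0.17918819665603572 -4.957495086976546
panel inner top [0.4474 0.1635 0.07  ] [0.625  0.1477 0.07  ] 0.17834956386343223 -5.0777656241922235
gap 0.016095794440895483 0.015719657751055997 cam->panel inner 0.0552577798128938 edge 0.03916198537199831
[212 106  39  19 453] [ 0.0839 -0.8197 -0.1509] [0.6609 1.0576 1.    ]
[ 125  120   86   38 1803] [ 0.0839 -0.8197 -0.1824] [0.5427 1.0598 1.    ]
[213 134  30  23 456] [0.4275 0.3697 0.0083] [0.5353 0.5793 0.1161]
[ 0.5268 -0.3039  0.0818]
[ 0.5083 -0.2472  0.066 ]
[ 0.5948 -0.2651  0.066 ]
[ 0.5699 -0.3529  0.066 ]
[ 0.4844 -0.3307  0.066 ]
```

View pics/c0crop.png

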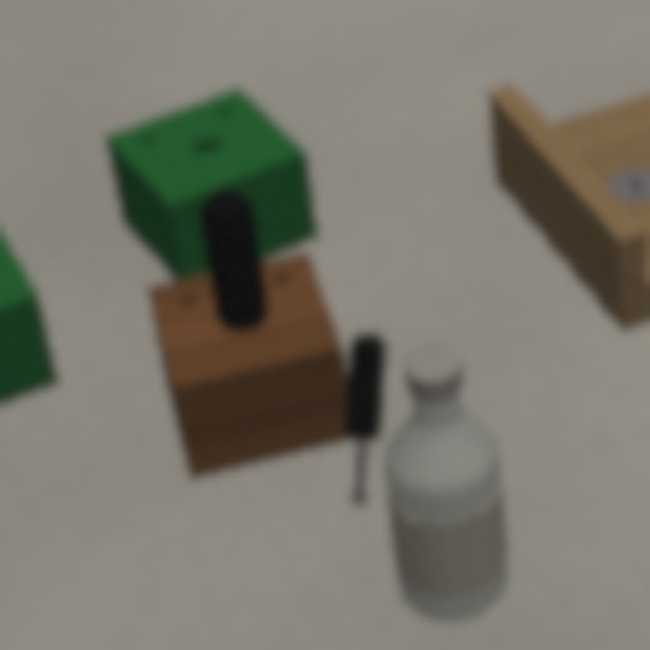

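Block centre is about (0.540,-0.299), the cam about (0.531,0.1005) and carrier +y points at about 85° yaw. The gap is about 16 mm and the cam-to-cam distance is 130 mm, which matches. The trays are at y>0.37. Next: move beyond the panel with the fingers shut.

drive_tool:
  translation:
    - [-0.007,0.04,0]
    - [-0.007,0.04,0]
    - [-0.007,0.04,0]
    - [-0.007,0.04,0]
    - [-0.007,0.042,-0.03]
    - [0,0,-0.04]
    - [0,0,-0.04]
    - [0,0,-0.04]
    - [0,0,-0.03]
    - [0,0,0]
  spin: [-1,-1,-1,-1,-1,0,0,0,0,0]
  claw: 0
  squeeze: 20

```text
time: 1.4
eef_pos: [0.5376, 0.2016, 0.0669]
tcp_rot: [-179.7, 0.1, 85.0]
ft_force: [-0.2, 0.3, 1.4]
opening: 0.001
```

```bash
python3 - <<'E'
from h import *
print(bot.state())
w=bot.capture("wrist"); save(w,"w1"); store(w,"w1")
E
```

```text
{'time': 1.4, 'q': array([ 8.7191, 23.5481, 98.8266,  0.    , 57.9833, 13.72  ]), 'qvel': array([ 0.0336, -2.8293, -2.4487,  0.0331,  1.3148, -0.1247]), 'tau': array([ -0.1511, -46.6088, -26.9596,   0.055 ,  -0.3286,   0.0015]), 'eef_pos': array([0.5376, 0.2016, 0.0669]), 'tcp_rot': array([-179.6522,    0.0849,   84.9993]), 'ft_force': array([-0.2449,  0.3328,  1.4169]), 'moment': array([-0.0445, -0.0267,  0.0288]), 'opening': 0.0012448613652186954}
```

View pics/w1.png

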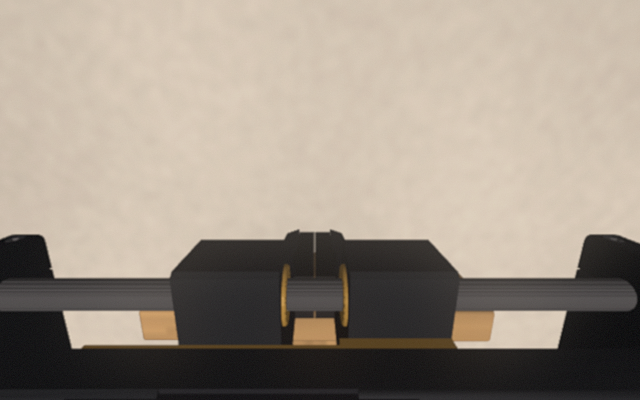

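The wrist image shows the shut fingers at about (314,240), with the panel's wood behind them at about v=325. They're clear of the panel. I'll descend and then approach.

drive_tool:
  translation:
    - [0,0,-0.012]
    - [0,0,-0.012]
    - [0,0,0]
    - [-0.0005,-0.006,0]
    - [-0.0005,-0.006,0]
    - [0,-0.002,0]
    - [0,0,0]
  spin: [0,0,0,0,0,0,0]

```text
time: 2.33
eef_pos: [0.5392, 0.1877, 0.0459]
tcp_rot: [180.0, -0.0, 85.0]
ft_force: [0.5, -0.3, -0.4]
opening: 0.006
```

```bash
python3 - <<'E'
from h import *
print(bot.state())
c=bot.capture("side"); crop(c,"s2",240,150,360,260,6)
c=bot.capture("scene"); crop(c,"c2",250,100,380,240,4.5)
E
```

```text
{'time': 2.325, 'q': array([ 7.2896, 24.9961, 99.8506,  0.0028, 55.1337, 12.3178]), 'qvel': array([ 0.3346,  0.2248, -0.207 ,  0.1263,  0.0734,  0.0809]), 'tau': array([ -0.1621, -47.9682, -26.3697,   0.0451,  -0.0013,  -0.0237]), 'eef_pos': array([0.5392, 0.1877, 0.0459]), 'tcp_rot': array([179.9814,  -0.0064,  84.9702]), 'ft_force': array([ 0.4635, -0.2593, -0.4462]), 'moment': array([ 0.0205, -0.0283,  0.0025]), 'opening': 0.00566154152592323}
```

View pics/s2.png

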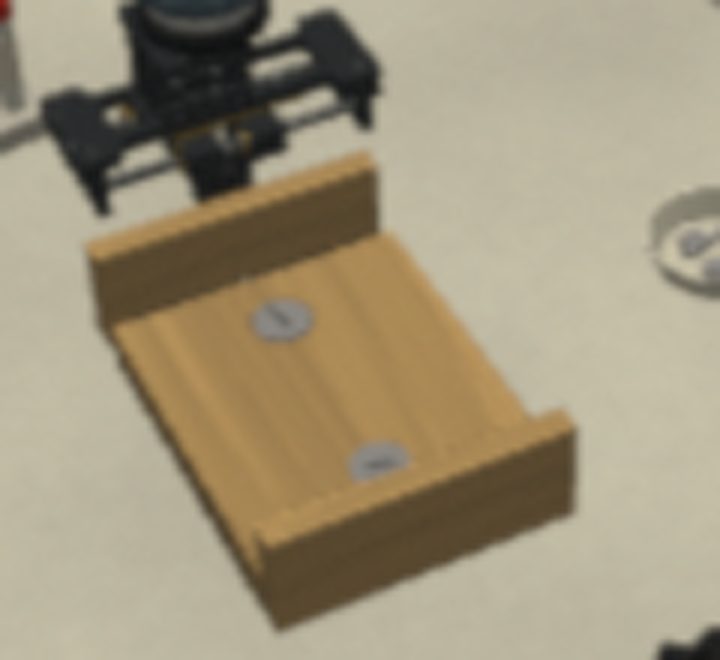

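View pics/c2.png

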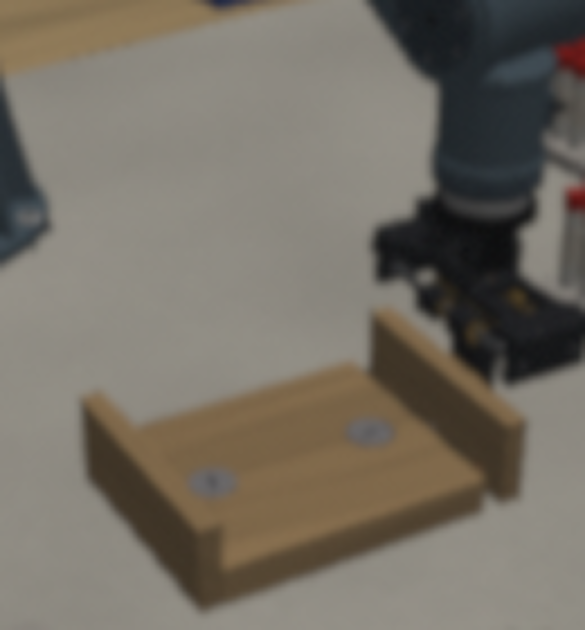

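The fingers are just beyond the panel face and nothing touches yet. Now I'll push gently and read the force.

drive_tool:
  translation:
    - [-0.0002,-0.002,0]
    - [-0.0002,-0.002,0]
    - [-0.0002,-0.002,0]
    - [-0.0002,-0.002,0]
    - [0,-0.001,0]
    - [0,0,0]
  spin: [0,0,0,0,0,0]

```text
time: 3.18
eef_pos: [0.5381, 0.1789, 0.0457]
tcp_rot: [-180.0, 0.0, 85.0]
ft_force: [-0.2, 1.6, -0.0]
opening: 0.007
```

drive_tool:
  translation:
    - [-0.0001,-0.001,0]
    - [-0.0001,-0.001,0]
    - [-0.0001,-0.001,0]
    - [-0.0001,-0.001,0]
    - [-0.0001,-0.001,0]
    - [0,-0.001,0]
    - [0,0,0]
  spin: [0,0,0,0,0,0,0]

```text
time: 4.05
eef_pos: [0.5376, 0.1729, 0.0457]
tcp_rot: [-180.0, 0.0, 85.0]
ft_force: [-0.2, 1.4, -0.4]
opening: 0.004
```

```bash
python3 - <<'E'
from h import *
c=bot.capture("scene"); crop(c,"c3",300,160,370,225,9); store(c,"c3")
print(bot.state()["ft_force"])
E
```

```text
[-1.3126  1.2329  0.603 ]
```

View pics/c3.png

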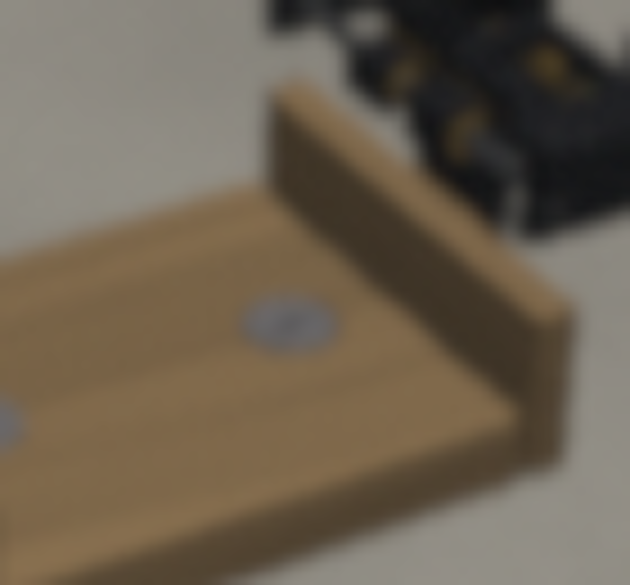

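The panel is nearly up to the board at about (520,420). I'll go on until the seal's force shows.

drive_tool:
  translation:
    - [-0.0001,-0.001,0]
    - [-0.0001,-0.001,0]
    - [0,0,0]
  spin: [0,0,0]

```text
time: 4.47
eef_pos: [0.5375, 0.1713, 0.0457]
tcp_rot: [-180.0, -0.0, 85.0]
ft_force: [-0.6, 4.7, -1.1]
opening: 0.001
```

drive_tool:
  translation:
    - [-0.0001,-0.001,0]
    - [0,0,0]
  spin: [0,0]

```text
time: 4.72
eef_pos: [0.5375, 0.1704, 0.0458]
tcp_rot: [180.0, -0.0, 85.0]
ft_force: [-0.3, 5.2, -1.2]
opening: 0.004
```

Force rose to about 5 N, so the panel is on the seal. Back off and rise, then check with the wrist camera.

drive_tool:
  translation:
    - [0.0005,0.008,0]
    - [0.001,0.015,0.01]
    - [0,0,0.05]
    - [0,0,0.05]
    - [0,-0.03,0.05]
    - [0,-0.06,0.04]
    - [0,-0.06,0]
    - [0,-0.03,0]
    - [0,0,0]
  spin: [0,0,0,0,0,0,0,0,0]
  claw: 60

```text
time: 5.85
eef_pos: [0.5393, 0.0195, 0.2414]
tcp_rot: [179.9, 0.0, 84.8]
ft_force: [0.4, 0.8, 0.2]
opening: 0.602
```

```bash
python3 - <<'E'
from h import *
w=bot.capture("wrist"); save(w,"w4"); store(w,"w4"); print(w["eye"],w["attitude"],bot.state()["eef_pos"])
crop(w,"w4cam",220,20,360,120,5.6)
E
```

```text
[0.5466 0.0851 0.3764] [-14.9964  -0.0911  -5.2039] [0.5392 0.0208 0.2412]
```

View pics/w4.png

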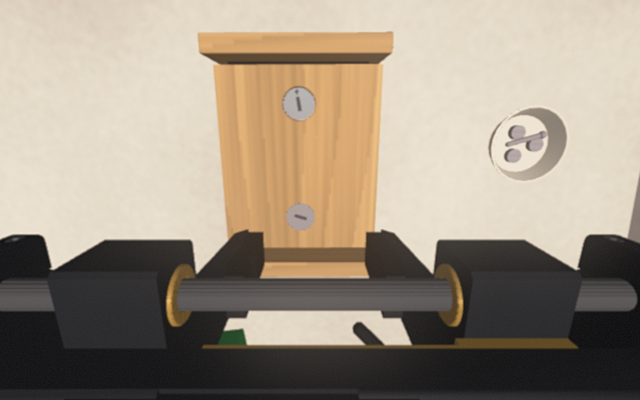

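View pics/w4cam.png

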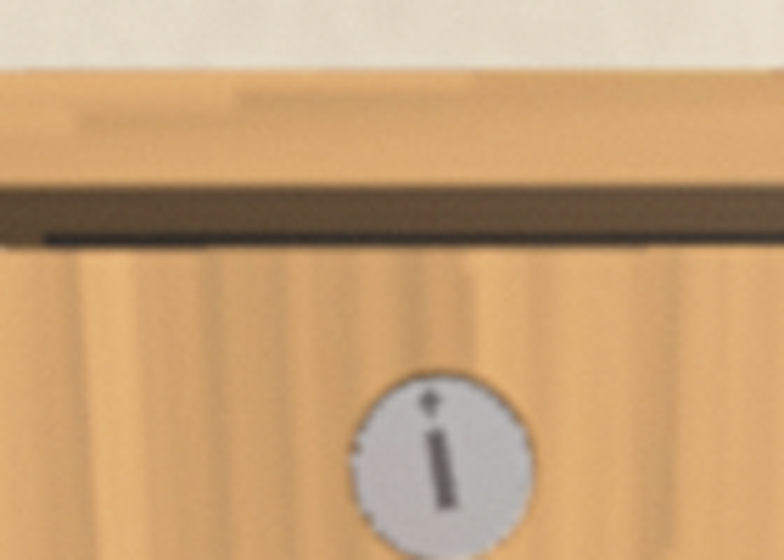

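```bash
python3 - <<'E'
from h import *
w=load("w4")
P=lambda x,y,z=.03:atz(w,x/5.6+220-.5,y/5.6+20-.5,z)
cam=P(443,468)
yd=np.array([.0872,.9962,0])
print("cam",cam,"edge",(P(443,246)-cam)@yd,"panel inner",(P(443,186,.07)-cam)@yd,"panel outer",(P(443,70,.07)-cam)@yd)
t,b=P(434,430),P(447,508); a=P(430,403)
f=lambda d:np.degrees(np.arctan2(d[1],d[0]))
print(f(t-b),f(a-cam),np.linalg.norm(t-b))
cam2=atz(w,300,216.5,.03); print(cam2,f(cam-cam2),np.linalg.norm(cam-cam2))
E
```

```text
cam [0.5315 0.1007 0.03  ] edge 0.04007130504369208 panel inner 0.04299339549106552 panel outer 0.06035148257821525
93.92790935793853 95.88781003195415 0.014726347379400916
[ 0.5197 -0.0292  0.03  ] 84.77031279963177 0.1304432458384439
```

The gap now measures about 3 mm and the cam is still at about -0.17 rad. Slot yaw is about 94.5°, with the cam centre at (0.5315,0.1006). Next: go over the block and turn the tool.

drive_tool:
  translation:
    - [0,-0.035,0]
    - [0,-0.045,0]
    - [0,-0.045,0]
    - [0,-0.045,0]
    - [0,-0.045,0]
    - [0,-0.045,0]
    - [0,-0.04,0]
    - [0,-0.02,0]
    - [0,0,0]
  spin: [9,9,9,9,9,9,9,10,0]

```text
time: 7.02
eef_pos: [0.5395, -0.2987, 0.2402]
tcp_rot: [180.0, -0.0, 157.9]
ft_force: [1.2, -0.1, -0.3]
opening: 0.598
```

```bash
python3 - <<'E'
from h import *
w=bot.capture("wrist"); save(w,"w5"); store(w,"w5"); print(w["eye"],w["attitude"],bot.state())
E
```

```text
[ 0.4798 -0.2743  0.3753] [-14.976   -0.0423  67.8672] {'time': 7.075, 'q': array([ -39.9213,   16.0152,   86.38  ,    0.028 ,   77.6486, -107.751 ]), 'qvel': array([ 0.8704, -0.7486,  1.0054,  0.142 , -0.0582,  0.6833]), 'tau': array([ -1.152 , -47.9095, -34.7346,  -0.1521,  -0.0055,  -0.3958]), 'eef_pos': array([ 0.5395, -0.2977,  0.2402]), 'tcp_rot': array([179.9606,  -0.0334, 157.8237]), 'ft_force': array([ 0.4384, -0.3186,  0.647 ]), 'moment': array([ 0.0822, -0.0098,  0.0196]), 'opening': 0.6012613254157423}
```

View pics/w5.png

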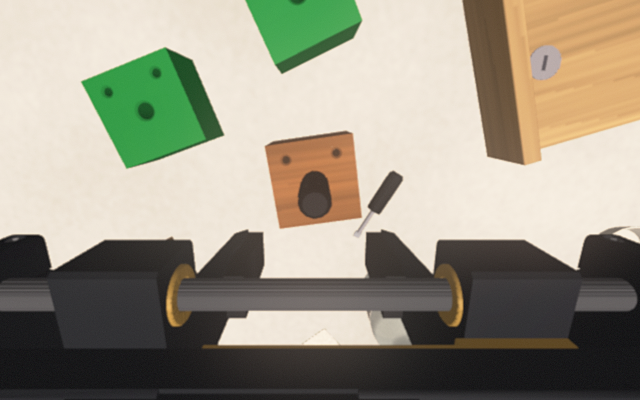

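```bash
python3 - <<'E'
from h import *
w=load("w5")
crop(w,"w5b",255,120,375,240,5)
print("htop",atz(w,314.5,204,.146))
q=np.array([atz(w,u,v,.066) for u,v in [(266,145),(352,132),(361,217),(280,228)]]); print(q,q.mean(0), np.linalg.norm(np.diff(q,axis=0),axis=1))
E
```

```text
htop [ 0.5415 -0.2989  0.146 ]
[[ 0.4872 -0.3296  0.066 ]
 [ 0.5078 -0.2447  0.066 ]
 [ 0.5954 -0.2667  0.066 ]
 [ 0.5741 -0.3525  0.066 ]] [ 0.5411 -0.2983  0.066 ] [0.0874 0.0903 0.0884]
```

View pics/w5b.png

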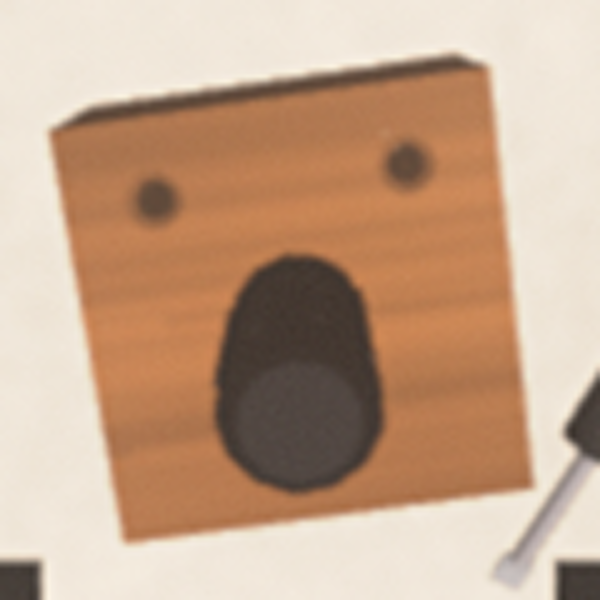

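The wrist image shows the handle top at (314.5,204), i.e. (0.5415,-0.299). The block centre from its corners is (0.541,-0.2985), which agrees. Descending to grip.

drive_tool:
  translation:
    - [0.002,-0.001,-0.03]
    - [0,0,-0.035]
    - [0,0,-0.03]
    - [0,0,-0.02]
    - [0,0,-0.015]
    - [0,0,-0.01]
    - [0,0,0]
    - [0,0,0]
  spin: [0,0,0,0,0,0,0,0]

```text
time: 8.07
eef_pos: [0.5414, -0.3004, 0.1012]
tcp_rot: [-180.0, 0.1, 158.0]
ft_force: [0.1, 0.3, -0.3]
opening: 0.602
```

```bash
python3 - <<'E'
from h import *
w=bot.capture("wrist"); save(w,"w6"); print(bot.state()["eef_pos"],bot.state()["ft_force"])
E
```

```text
[ 0.5414 -0.3005  0.1014] [-0.0983  0.0332 -0.0764]
```

View pics/w6.png

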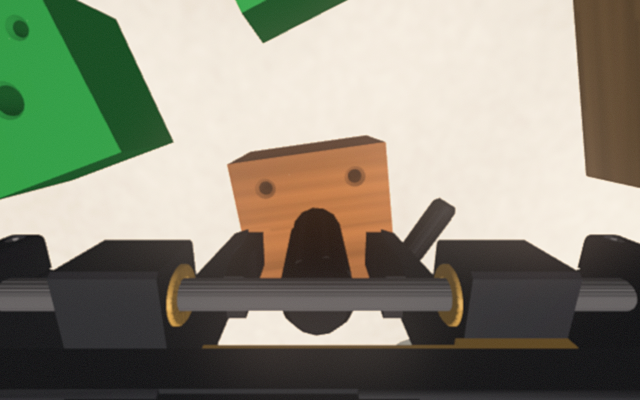

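The handle stands between the fingers at (317,270). Small correction, then close.

drive_tool:
  translation:
    - [0,0.0013,-0.002]
    - [0,0,0]
  spin: [0,0]

```text
time: 8.38
eef_pos: [0.5409, -0.2986, 0.0985]
tcp_rot: [180.0, 0.0, 158.0]
ft_force: [1.0, -0.5, 0.1]
opening: 0.599
```

drive_tool:
  translation:
    - [0,0,0]
    - [0,0,0]
    - [0,0,0]
    - [0,0,0]
    - [0,0,0]
  spin: [0,0,0,0,0]
  claw: 0
  squeeze: 55

```text
time: 9.0
eef_pos: [0.5409, -0.2988, 0.0984]
tcp_rot: [-180.0, 0.0, 158.0]
ft_force: [-0.7, -0.0, 0.3]
opening: 0.308
```

Gripped (opening 0.308, about 27 mm). Lift and look at the blade.

drive_tool:
  translation:
    - [0,0,0.015]
    - [0,0,0.025]
    - [0,0,0.03]
    - [0,0,0.03]
    - [0,0,0.02]
    - [0,0,0]
  spin: [0,0,0,0,0,0]

```text
time: 9.75
eef_pos: [0.5418, -0.2993, 0.2206]
tcp_rot: [-179.9, 0.2, 158.0]
ft_force: [-0.3, -0.1, -2.3]
opening: 0.304
```

```bash
python3 - <<'E'
from h import *
w=bot.capture("wrist"); save(w,"w7"); store(w,"w7"); print(bot.state()["eef_pos"],bot.state()["ft_force"],bot.state()["moment"],w["eye"],w["attitude"])
crop(w,"w7c",270,160,360,240,8)
E
```

```text
[ 0.541  -0.2988  0.2188] [ 0.5815 -0.7451 -1.7823] [ 0.0447 -0.0301 -0.0161] [ 0.4815 -0.2747  0.3554] [-15.2018   0.0392  67.9775]
```

View pics/w7.png

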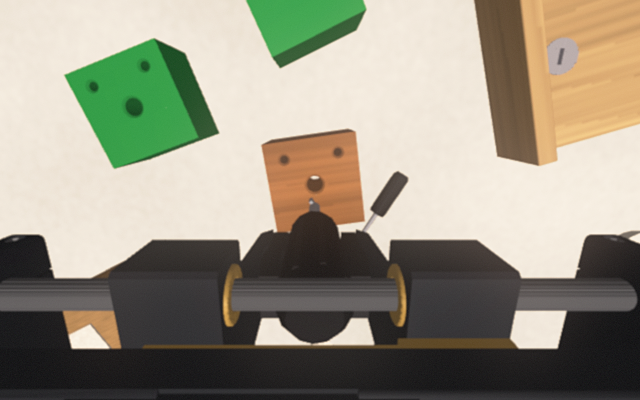

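View pics/w7c.png

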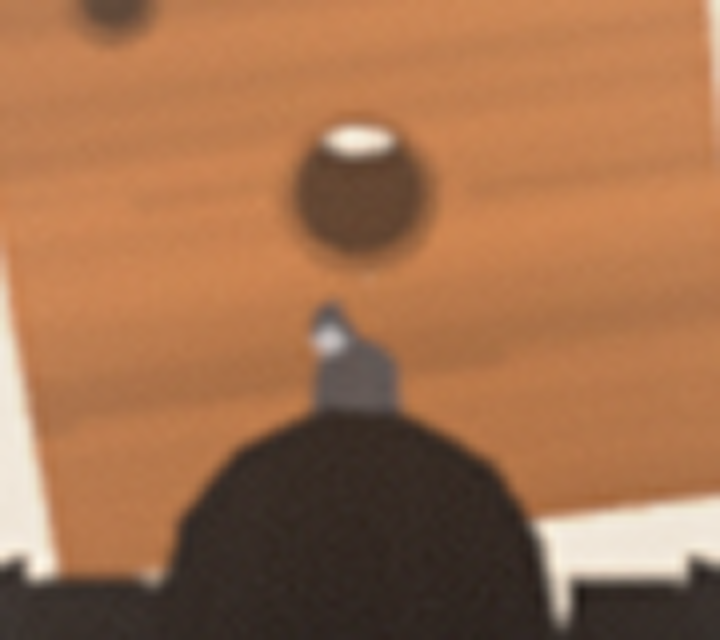

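The image shows the hole at (314.5,184), the steel shaft at (314,208) and one end of the blade jutting to the upper left at (311,199). I'll overlay a model of the blade to read its yaw.

```bash
cat >> h.py <<'E'
def driver_pts(tip,psi,Rt=np.eye(3)):
    """corner sets of blade boxes/shaft in world; psi = yaw (deg) of blade's long axis"""
    a=np.radians(psi); l=np.array([np.cos(a),np.sin(a),0]); n=np.array([-np.sin(a),np.cos(a),0]); z=np.array([0,0,1.])
    def box(w,t,z0,z1): return [tip+Rt@(l*sw*w/2+n*st*t/2+z*zz) for zz in (z0,z1) for sw,st in((1,1),(1,-1),(-1,-1),(-1,1))]
    return box(.011,.0016,0,.002),box(.012,.0024,.002,.012)
def overlay(c,tip,psi,u0,v0,u1,v1,s,hull=True):
    im=cv2.cvtColor(c["pixels"][v0:v1,u0:u1],cv2.COLOR_RGB2BGR); im=cv2.resize(im,None,fx=s,fy=s,interpolation=cv2.INTER_CUBIC)
    for b,col in zip(driver_pts(tip,psi),[(0,255,255),(255,255,0)]):
        p=np.array([proj(c,q) for q in b]); p=((p-[u0,v0]+.5)*s).astype(np.int32)
        for i,j in [(0,1),(1,2),(2,3),(3,0),(4,5),(5,6),(6,7),(7,4),(0,4),(1,5),(2,6),(3,7)]: cv2.line(im,tuple(map(int,p[i])),tuple(map(int,p[j])),col,1)
    return im
E
python3 - <<'E'
from h import *
w=load("w7"); tcp=np.array([.541,-.2988,.2188])
tip=tcp-[0,0,.0924]; print(proj(w,tip))
ims=[]
for psi in (180,190,200,205,210,220):
    im=overlay(w,tip,psi,295,180,335,215,6.5); cv2.putText(im,str(psi),(5,20),0,.6,(255,255,255),1); ims.append(im)
cv2.imwrite("pics/ov7.png",np.vstack([np.hstack(ims[:3]),np.hstack(ims[3:])]))
E
```

```text
[314.3221 200.1244]
```

View pics/ov7.png

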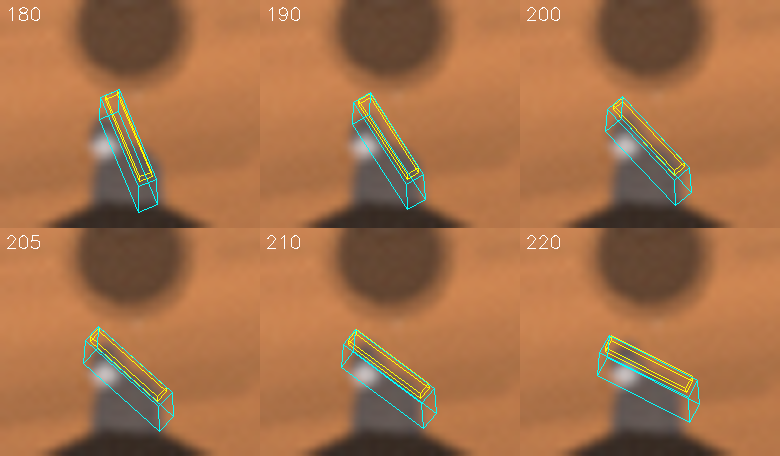

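```bash
python3 - <<'E'
from h import *
w=load("w7")
im=cv2.cvtColor(w["pixels"][190:216,300:330],cv2.COLOR_RGB2BGR)
im=np.clip((im.astype(float)-20)*1.6,0,255).astype(np.uint8)
cv2.imwrite("pics/w7z.png",cv2.resize(im,None,fx=22,fy=22,interpolation=cv2.INTER_CUBIC))
print((w["depth"][194:212:1,306:324]*1000).astype(int))
E
```

```text
[[299 297 299 298 297 298 299 298 298 299 299 298 298 298 298 299 298 299]
 [299 299 297 298 298 298 299 298 299 300 299 299 299 298 298 297 299 299]
 [299 297 299 299 299 299 299 299 299 300 299 297 299 299 299 297 300 300]
 [298 299 299 298 298 232 233 299 299 299 300 300 299 299 299 299 300 300]
 [299 299 299 300 231 228 230 299 300 300 299 301 299 299 299 300 300 301]
 [299 300 300 230 229 227 226 233 300 299 300 300 300 300 300 300 299 299]
 [300 300 299 227 225 225 225 229 300 299 301 300 300 299 299 300 301 301]
 [300 300 300 225 222 223 222 226 230 301 300 300 301 302 300 300 299 301]
 [301 298 300 300 223 224 223 224 224 224 223 299 300 300 301 300 300 301]
 [300 302 301 300 223 224 224 222 222 221 223 223 226 301 301 302 301 301]
 [301 301 301 301 225 222 221 220 218 219 219 222 222 300 302 301 301 301]
 [301 301 300 301 222 219 218 216 215 216 217 219 221 224 301 302 301 301]
 [302 301 302 303 219 217 215 215 214 214 216 216 217 221 302 302 300 301]
 [302 301 301 302 217 214 213 212 211 211 213 213 215 219 303 302 302 302]
 [302 303 302 221 215 213 210 211 208 210 209 210 213 215 302 302 303 302]
 [303 302 303 218 213 209 208 207 207 207 207 209 210 213 302 302 303 302]
 [302 304 303 216 210 207 206 204 204 204 206 206 209 210 303 302 304 302]
 [304 304 303 171 170 171 170 171 171 170 171 172 172 173 174 175 303 303]]
```

View pics/w7z.png

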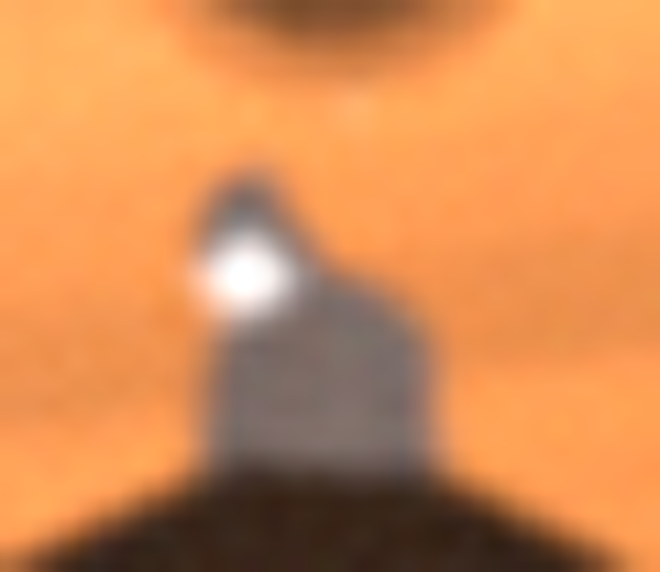

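```bash
cat >> h.py <<'E'
def raycast(c,us,vs,T,psi,L,tilt=(0,0)):
    """depth along optical axis of driver blade+shaft; T tip world; psi deg; L blade length"""
    e=np.array(c["eye"]); R=RR(c); K=c["mtx"]
    U,V=np.meshgrid(us,vs); d=np.stack([(U-K[0,2])/K[0,0],-(V-K[1,2])/K[1,1],-np.ones_like(U)],-1)@R.T
    Rd=(Ro.from_euler("xy",tilt,degrees=True)*Ro.from_euler("z",psi,degrees=True)).as_matrix()
    o=Rd.T@(e-T); dd=d@Rd   # driver coords, blade long axis = x here
    best=np.full(U.shape,np.inf)
    def box(lo,hi):
        t1=(np.array(lo)-o)/dd; t2=(np.array(hi)-o)/dd
        a=np.minimum(t1,t2).max(-1); b=np.maximum(t1,t2).min(-1); return np.where(a<=b,a,np.inf)
    best=np.minimum(best,box((-.0055,-.0008,0),(.0055,.0008,.002)))
    best=np.minimum(best,box((-.006,-.0012,.002),(.006,.0012,L)))
    A=dd[...,0]**2+dd[...,1]**2; B=o[0]*dd[...,0]+o[1]*dd[...,1]; C=o[0]**2+o[1]**2-.004**2
    disc=B*B-A*C; t=(-B-np.sqrt(np.maximum(disc,0)))/A; z=o[2]+t*dd[...,2]
    best=np.minimum(best,np.where((disc>0)&(z>L)&(z<.06),t,np.inf))
    return best
E
cat > fit.py <<'E'
from h import *
from scipy.optimize import minimize
import sys
def fit(w,tcp,yaw,us=np.arange(303,326),vs=np.arange(190,210)):
    ob=w["depth"][vs[0]:vs[-1]+1,us[0]:us[-1]+1].astype(float)
    near=(ob<.262)&(ob>.195)
    k=3; off=(np.arange(k)-(k-1)/2)/k
    uu=(us[:,None]+off).ravel(); vv=(vs[:,None]+off).ravel()
    a=np.radians(yaw); tx=np.array([np.cos(a),np.sin(a),0]); ty=np.array([np.sin(a),-np.cos(a),0])
    def cost(p,psi,full=False):
        T=tcp-[0,0,.0924]+tx*p[0]*1e-3+ty*p[1]*1e-3+np.array([0,0,p[2]*1e-3])
        r=raycast(w,uu,vv,T,psi,p[3]*1e-3); h=np.isfinite(r)
        occ=h.reshape(len(vs),k,len(us),k).mean((1,3))
        rd=np.where(h,r,0).reshape(len(vs),k,len(us),k).sum((1,3))/np.maximum(h.reshape(len(vs),k,len(us),k).sum((1,3)),1)
        m=(occ>.5)&near
        return ((occ-near)**2).sum()+(np.clip((rd-ob)[m]*1000,-5,5)**2).sum()/16+ .02*(p[0]**2+p[1]**2+p[2]**2)
    res=[]
    for psi in range(0,180,6):
        best=None
        for L in (6,10,15):
            r=minimize(cost,[0,0,0,L],args=(psi,),method="Nelder-Mead",options=dict(initial_simplex=np.array([[0,0,0,L],[2,0,0,L],[0,2,0,L],[0,0,2,L],[0,0,0,L+3]]),maxiter=120))
            if best is None or r.fun<best.fun: best=r
        res.append((best.fun,psi,best.x))
    res.sort(key=lambda t:t[0]); return res
if __name__=="__main__":
    w=load("w7")
    for r in fit(w,np.array([.541,-.2988,.2188]),158)[:8]: print(r)
E
time python3 fit.py
```

```text
(np.float64(8.094128997125974), 12, array([-1.6962,  0.1154,  1.5766, 11.6866]))
(np.float64(9.758665309278966), 6, array([-1.8007,  0.0607,  2.2218, 10.3878]))
(np.float64(16.233727589445103), 18, array([-1.6351,  0.2206,  1.718 , 11.3825]))
(np.float64(16.853845492432438), 0, array([-1.7782, -0.1782,  2.2197,  9.2532]))
(np.float64(23.6530957990141), 174, array([-1.7679, -0.1811,  2.8175,  8.9555]))
(np.float64(25.195774747085025), 24, array([-1.6539,  0.1922,  2.1394, 10.6113]))
(np.float64(30.087239978483165), 168, array([-1.7773, -0.1479,  1.3886,  9.8252]))
(np.float64(30.870870022086255), 30, array([-1.7593,  0.0834,  9.1278,  2.7931]))
real	0m51.022s
user	0m51.325s
sys	0m0.232s
```

The fit gives blade yaw of about 10° (at tool yaw 158°), with a low residual and a clear minimum. To meet the slot at about 94.5° I turn +84.5° to tool yaw 242.5°, which leaves the last joint clear for the 120° turn.

drive_tool:
  translation:
    - [-0.001,0.03,0]
    - [-0.001,0.045,0]
    - [-0.001,0.05,0]
    - [-0.001,0.05,0]
    - [-0.001,0.05,0]
    - [-0.001,0.05,0]
    - [-0.001,0.05,0]
    - [-0.001,0.045,0]
    - [-0.001,0.03,0]
    - [0,0,0]
  spin: [8,9.5,9.5,9.5,9.5,9.5,9.5,9.5,10,0]

```text
time: 11.05
eef_pos: [0.5306, 0.1032, 0.2167]
tcp_rot: [179.8, -0.1, -117.3]
ft_force: [-0.3, -1.2, -1.2]
opening: 0.304
```

drive_tool:
  translation:
    - [0,0,0]
    - [0,0,0]
  spin: [0,0]

```text
time: 11.3
eef_pos: [0.5318, 0.1002, 0.2179]
tcp_rot: [180.0, -0.0, -117.7]
ft_force: [0.4, -0.4, -1.5]
opening: 0.307
```

```bash
python3 - <<'E'
from h import *
w=bot.capture("wrist"); save(w,"w8"); store(w,"w8"); print(bot.state()["eef_pos"],bot.state()["tcp_rot"],bot.state()["q"],w["eye"],w["attitude"])
crop(w,"w8c",260,130,370,220,7)
E
```

```text
[0.5319 0.1002 0.2181] [ 179.9784   -0.0238 -117.6507] [  -1.8956    7.8519   98.7515   -0.0126   73.4264 -154.2413] [0.5028 0.0411 0.3529] [-14.9778  -0.0311 152.3143]
```

View pics/w8.png

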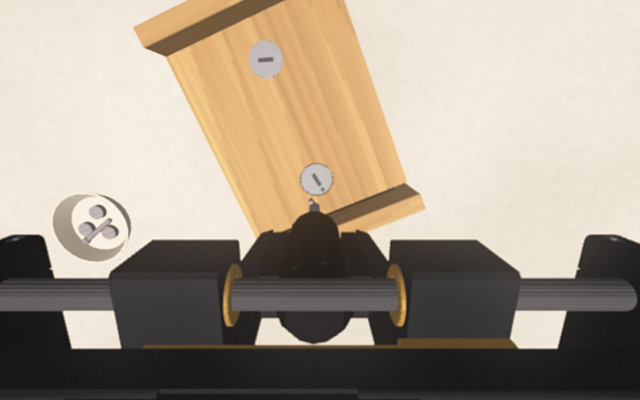

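View pics/w8c.png

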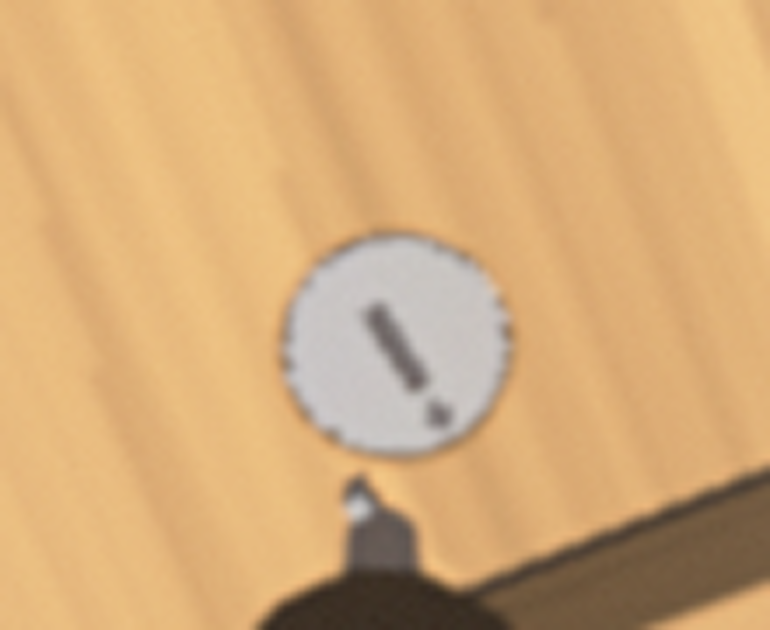

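```bash
python3 - <<'E'
from h import *
from fit import fit
w=load("w8")
P=lambda x,y,z=.03:atz(w,x/7+260-.5,y/7+130-.5,z)
f=lambda d:np.degrees(np.arctan2(d[1],d[0]))
cam=P(397,345); print("cam",cam,"slot yaw",f(P(419,388)-P(373,305)),"arrow",f(P(440,415)-cam),np.linalg.norm(P(419,388)-P(373,305)))
tcp=np.array([.5319,.1002,.2181]); yaw=242.35
for r in fit(w,tcp,yaw)[:4]:
    p=r[2]; a=np.radians(yaw); T=tcp-[0,0,.0924]+np.array([np.cos(a),np.sin(a),0])*p[0]*1e-3+np.array([np.sin(a),-np.cos(a),0])*p[1]*1e-3+[0,0,p[2]*1e-3]
    print(r[0],r[1],p,T)
E
```

```text
cam [0.5309 0.0999 0.03  ] slot yaw 90.94089852290259 arrow 93.4896910464613 0.014936408529740161
9.559200650780369 96 [ 0.8765 -1.3526  1.6158  9.5807] [0.5327 0.0988 0.1273]
10.266892449338716 90 [ 0.753  -1.4704  0.6254  9.9396] [0.5329 0.0989 0.1263]
15.586023722609017 102 [ 0.8809 -1.261   0.5176 10.6267] [0.5326 0.0988 0.1262]
16.678924386665702 84 [ 0.7419 -1.6309  1.7261  8.0107] [0.533  0.0988 0.1274]
```

By camera the cam is at (0.5309,0.0999) and the tip at (0.5328,0.0988). Blade yaw is about 93° and slot yaw 91–93°, so they're aligned. Shift (-1.9,+1.1) mm and come down.

drive_tool:
  translation:
    - [-0.0019,0.0011,-0.02]
    - [0,0,-0.025]
    - [0,0,-0.02]
    - [0,0,-0.012]
    - [0,0,0]
    - [0,0,0]
  spin: [0,0,0,0,0,0]
  squeeze: 60

```text
time: 12.1
eef_pos: [0.5307, 0.1022, 0.1422]
tcp_rot: [-179.9, 0.0, -117.5]
ft_force: [-1.1, 0.1, -1.7]
opening: 0.306
```

```bash
python3 - <<'E'
from h import *
w=bot.capture("wrist"); save(w,"w9"); store(w,"w9"); s=bot.state(); print(s["time"],s["eef_pos"],s["tcp_rot"],w["eye"],w["attitude"])
crop(w,"w9c",275,160,355,220,10)
E
```

```text
12.15 [0.5307 0.1023 0.1424] [-179.9135    0.0418 -117.515 ] [0.5015 0.043  0.2772] [-15.045    0.0752 152.4472]
```

View pics/w9c.png

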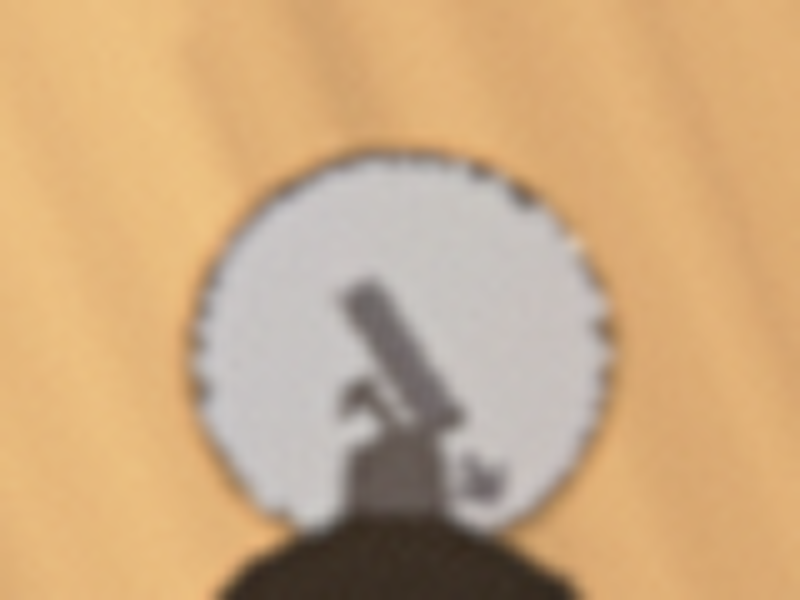

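```bash
cat > fit2.py <<'E'
from h import *
from scipy.optimize import minimize
def fit2(w,tcp,psis,us=np.arange(303,326),vs=np.arange(188,210),L=10.,thr=.006):
    ob=w["depth"][vs[0]:vs[-1]+1,us[0]:us[-1]+1].astype(float)
    e=np.array(w["eye"]); pl=np.array([[(.03-e[2])/ray(w,u,v)[2] for u in us] for v in vs])
    near=(ob<pl-thr)&(ob>.195)
    k=4; off=(np.arange(k)-(k-1)/2)/k
    uu=(us[:,None]+off).ravel(); vv=(vs[:,None]+off).ravel()
    def cost(p,psi):
        T=tcp-[0,0,.0924]+np.array(p[:3])*1e-3
        r=raycast(w,uu,vv,T,psi,p[3]*1e-3); h=np.isfinite(r)
        occ=h.reshape(len(vs),k,len(us),k).mean((1,3)); n=h.reshape(len(vs),k,len(us),k).sum((1,3))
        rd=np.where(h,r,0).reshape(len(vs),k,len(us),k).sum((1,3))/np.maximum(n,1)
        m=(occ>.5)&near
        return ((occ-near)**2).sum()+(np.clip((rd-ob)[m]*1000,-5,5)**2).sum()/16+.02*(p[2]-1)**2+.05*(p[3]-10)**2
    out=[]
    for psi in psis:
        r=minimize(cost,[1,-1,1,L],args=(psi,),method="Nelder-Mead",options=dict(initial_simplex=np.array([[1,-1,1,L],[3,-1,1,L],[1,1,1,L],[1,-1,3,L],[1,-1,1,L+3]]),maxiter=150))
        out.append((r.fun,psi,r.x,tcp-[0,0,.0924]+r.x[:3]*1e-3))
    return sorted(out,key=lambda t:t[0]),near
E
python3 - <<'E'
from fit2 import *
w=load("w9"); tcp=np.array([.5307,.1023,.1424])
P=lambda x,y,z=.03:atz(w,x/10+275-.5,y/10+160-.5,z)
f=lambda d:np.degrees(np.arctan2(d[1],d[0]))
cam=P(403,356); print("cam",cam,"slot",f(P(447,425)-P(362,285)),np.linalg.norm(P(447,425)-P(362,285)))
o,n=fit2(w,tcp,range(78,110,4)); 
for r in o[:5]: print(r)
o2,_=fit2(load("w8"),np.array([.5319,.1002,.2181]),range(78,110,4),thr=.02)
for r in o2[:4]: print(r)
T=o[0][3]
im=overlay(w,T,o[0][1],275,160,355,220,10)
cv2.imwrite("pics/ov9.png",im)
E
```

```text
cam [0.531 0.1   0.03 ] slot 92.92483668619226 0.014143996552677025
(np.float64(6.524438299010312), 94, array([ 1.0899, -1.4775,  0.1771, 10.6242]), array([0.5318, 0.1008, 0.0502]))
(np.float64(8.787165880758778), 98, array([ 1.0075, -1.4916, -0.079 , 11.0827]), array([0.5317, 0.1008, 0.0499]))
(np.float64(9.942455393386805), 90, array([ 1.1296, -1.4334,  1.0749,  9.6563]), array([0.5318, 0.1009, 0.0511]))
(np.float64(13.340157709229898), 102, array([ 0.9165, -1.4777, -0.4566, 11.532 ]), array([0.5316, 0.1008, 0.0495]))
(np.float64(15.698614530812442), 86, array([ 1.3097, -1.5925,  0.4165,  9.5806]), array([0.532 , 0.1007, 0.0504]))
(np.float64(7.2230502403193215), 94, array([ 0.8926, -1.389 , -0.1718, 11.1174]), array([0.5328, 0.0988, 0.1255]))
(np.float64(9.420748590447358), 90, array([ 0.9641, -1.3824,  0.3778, 10.1809]), array([0.5329, 0.0988, 0.1261]))
(np.float64(9.70009384829509), 98, array([ 0.7666, -1.3678,  0.3307, 10.603 ]), array([0.5327, 0.0988, 0.126 ]))
(np.float64(14.379753901668504), 86, array([ 1.1472, -1.3996,  0.454 ,  9.9338]), array([0.533 , 0.0988, 0.1262]))
```

View pics/ov9.png

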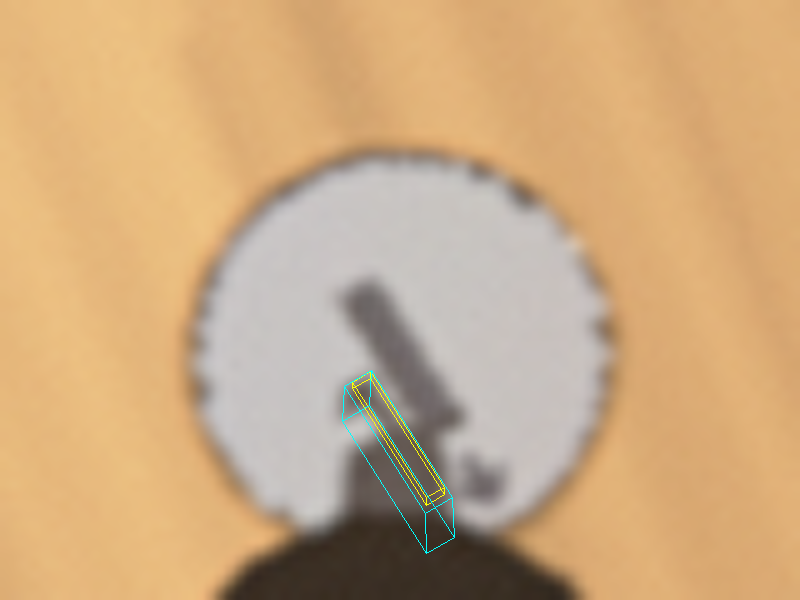

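The overlay fits: blade 94°, slot 93°, and the tip needs (-0.8,-0.8) mm. Correct, and drop to about 6 mm above the cam.

drive_tool:
  translation:
    - [-0.0008,-0.0008,-0.007]
    - [0,0,-0.006]
    - [0,0,0]
    - [0,0,0]
  spin: [0,0,0,0]

```text
time: 12.65
eef_pos: [0.5292, 0.1016, 0.1283]
tcp_rot: [180.0, -0.0, -117.5]
ft_force: [-0.1, -0.3, -1.6]
opening: 0.305
```

```bash
python3 - <<'E'
from fit2 import *
w=bot.capture("wrist"); save(w,"w10"); store(w,"w10"); s=bot.state(); tcp=np.array(s["eef_pos"]); print(s["time"],tcp,s["tcp_rot"],s["ft_force"])
crop(w,"w10c",275,160,355,220,10)
o,n=fit2(w,tcp,(90,94,98),thr=.004)
for r in o[:3]: print(r)
cv2.imwrite("pics/ov10.png",overlay(w,o[0][3],o[0][1],275,160,355,220,10))
E
```

```text
12.7 [0.5293 0.1016 0.1284] [-179.9947    0.0023 -117.4968] [-0.6471 -0.0887 -1.1919]
(np.float64(8.271691565043978), 94, array([ 0.9001, -1.364 ,  0.0829, 10.9616]), array([0.5302, 0.1003, 0.0361]))
(np.float64(10.965790178734947), 98, array([ 0.8103, -1.3549, -0.1692, 11.2077]), array([0.5301, 0.1003, 0.0359]))
(np.float64(11.110390981060906), 90, array([ 1.0068, -1.3354,  0.8516, 10.3884]), array([0.5303, 0.1003, 0.0369]))
```

View pics/w10c.png

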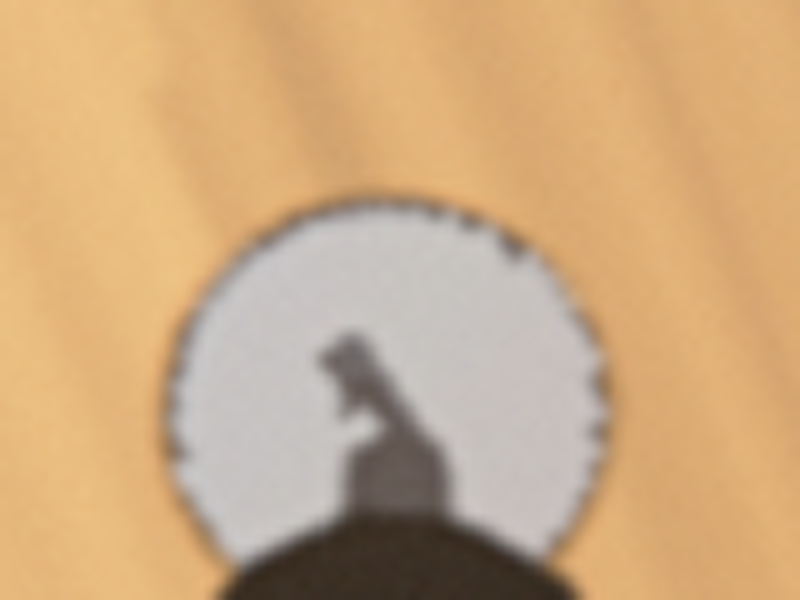

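View pics/ov10.png

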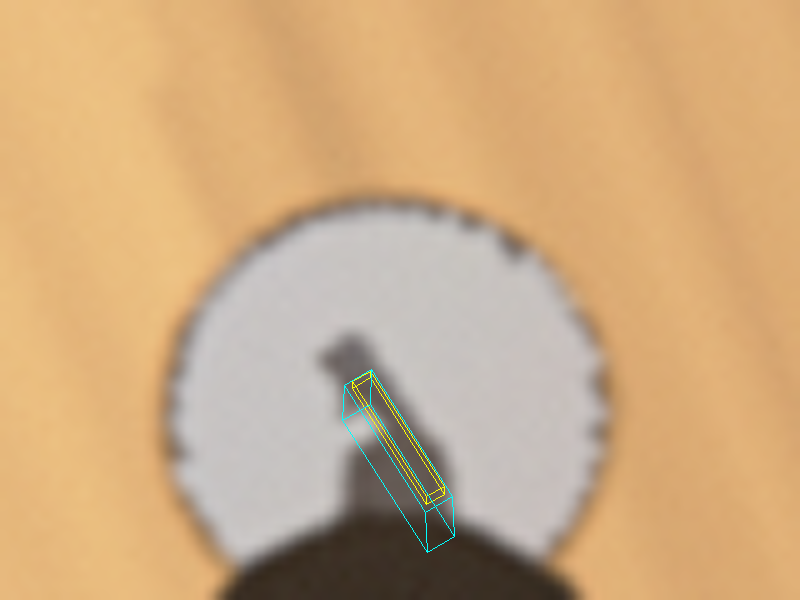

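```bash
python3 - <<'E'
from h import *
w=load("w10")
P=lambda x,y,z=.03:atz(w,x/10+275-.5,y/10+160-.5,z)
# fit circle r=17 in world plane to rim pixels
px=[(163,420),(170,345),(205,280),(260,235),(320,203),(386,193),(450,205),(520,240),(570,295),(600,355),(610,420),(595,485),(225,560),(185,490)]
W=np.array([P(*p)[:2] for p in px])
A=np.c_[2*W,np.ones(len(W))]; s=np.linalg.lstsq(A,(W**2).sum(1),rcond=None)[0]; print(s[:2],np.sqrt(s[2]+s[:2]@s[:2]))
end=P(342,340)[:2]; print("slot top-end",end, end-s[:2])
E
```

```text
[0.5311 0.0998] 0.017797800910600348
slot top-end [0.5314 0.0928] [ 0.0003 -0.007 ]
```

Correct (+0.9,-0.4) mm and ease in, watching the vertical force.

drive_tool:
  translation:
    - [0.0009,-0.0004,0]
    - [0,0,-0.002]
    - [0,0,-0.0015]
    - [0,0,-0.0015]
    - [0,0,0]
  spin: [0,0,0,0,0]

```text
time: 13.32
eef_pos: [0.53, 0.1012, 0.1232]
tcp_rot: [180.0, -0.0, -117.5]
ft_force: [1.0, -0.4, -1.5]
opening: 0.301
```

drive_tool:
  translation:
    - [0,0,-0.001]
    - [0,0,-0.001]
    - [0,0,0]
  spin: [0,0,0]

```text
time: 13.7
eef_pos: [0.53, 0.1012, 0.1213]
tcp_rot: [180.0, -0.0, -117.5]
ft_force: [-0.7, 0.4, -1.3]
opening: 0.304
```

drive_tool:
  translation:
    - [0,0,-0.001]
    - [0,0,-0.001]
    - [0,0,0]
  spin: [0,0,0]

```text
time: 14.08
eef_pos: [0.5301, 0.1012, 0.1193]
tcp_rot: [180.0, -0.0, -117.5]
ft_force: [-0.2, -0.8, -2.2]
opening: 0.306
```

```bash
python3 - <<'E'
from h import *
w=bot.capture("wrist"); store(w,"w11"); s=bot.state(); print(s["time"],s["eef_pos"],s["ft_force"],s["moment"])
crop(w,"w11c",275,160,355,220,10)
E
```

```text
14.125 [0.5301 0.1012 0.1193] [ 0.714  -0.5826 -1.1451] [ 0.1951 -0.0217  0.0021]
```

View pics/w11c.png

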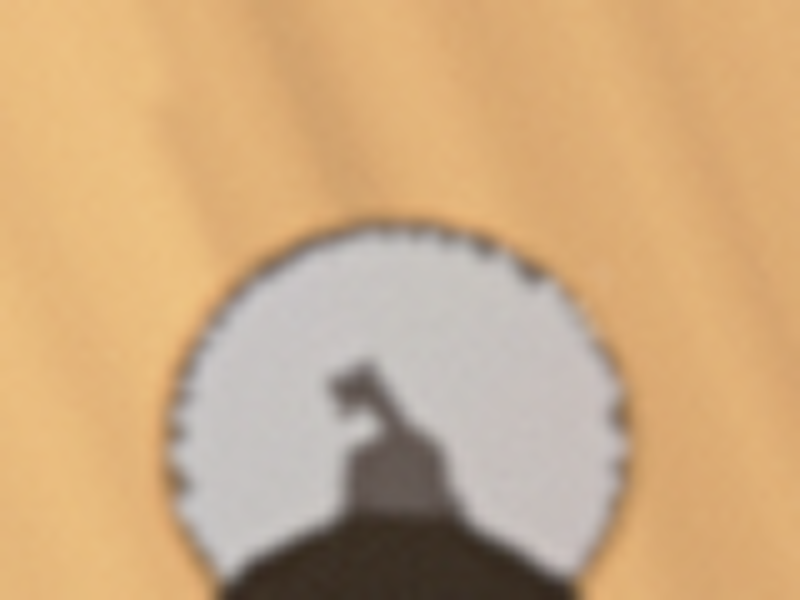

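The blade appears to be in the slot: tip about 3 mm deep with no reaction beyond the driver's weight. A little deeper, then start turning.

drive_tool:
  translation:
    - [0,0,-0.0008]
    - [0,0,0]
    - [0,0,0]
    - [0,0,0]
    - [0,0,0]
    - [0,0,0]
    - [0,0,0]
    - [0,0,0]
  spin: [0,-4,-4,-4,-4,-4,-4,0]

```text
time: 15.12
eef_pos: [0.5302, 0.1011, 0.1186]
tcp_rot: [-180.0, 0.0, -141.5]
ft_force: [0.8, -1.5, -1.1]
opening: 0.307
```

```bash
python3 - <<'E'
from h import *
w=bot.capture("wrist"); store(w,"w12"); s=bot.state(); print(s["time"],s["eef_pos"],s["tcp_rot"],s["ft_force"],s["moment"])
crop(w,"w12c",275,160,355,220,10)
E
```

```text
15.175 [0.5302 0.1012 0.1186] [-179.9908   -0.0001 -141.4173] [-0.0798 -0.5435 -1.3452] [ 0.0436 -0.0702  0.0037]
```

View pics/w12c.png

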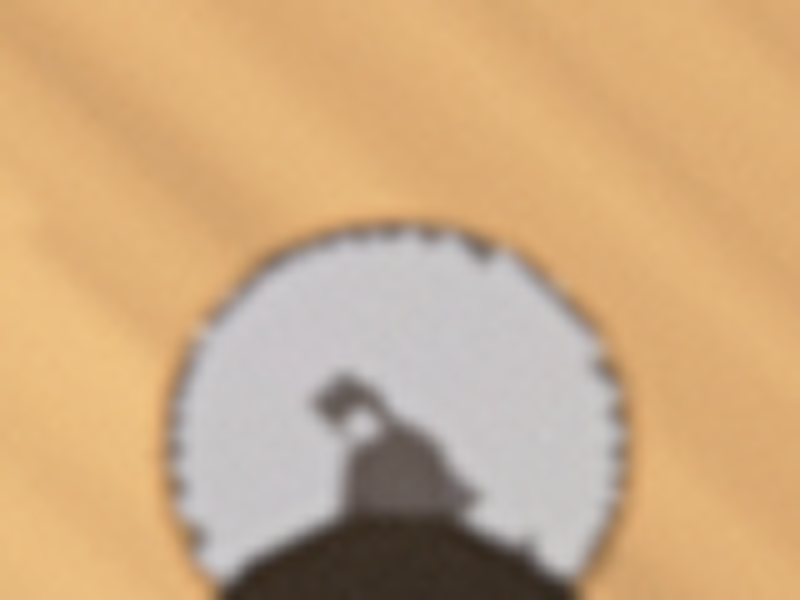

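The slot has followed the blade, apart from the play. Go on turning in steps, reading the moment.

drive_tool:
  translation:
    - [0,0,0]
    - [0,0,0]
    - [0,0,0]
    - [0,0,0]
    - [0,0,0]
    - [0,0,0]
  spin: [-4,-4,-4,-4,-4,0]

```text
time: 15.92
eef_pos: [0.5302, 0.101, 0.1186]
tcp_rot: [-180.0, 0.0, -161.4]
ft_force: [1.4, -0.3, -1.8]
opening: 0.299
```

```bash
python3 -c "
from h import *
s=bot.state(); print(s['time'],s['tcp_rot'],s['ft_force'],s['moment'])"
```

```text
15.925 [-179.9765    0.008  -161.3989] [ 1.3636 -0.3174 -1.841 ] [-0.1767 -0.2199  0.02  ]
```

drive_tool:
  translation:
    - [0,0,0]
    - [0,0,0]
    - [0,0,0]
    - [0,0,0]
    - [0,0,0]
    - [0,0,0]
  spin: [-4,-4,-4,-4,-4,0]

```text
time: 16.68
eef_pos: [0.5302, 0.1009, 0.1186]
tcp_rot: [-180.0, 0.0, 178.6]
ft_force: [0.2, -2.8, -1.8]
opening: 0.308
```

```bash
python3 -c "
from h import *
s=bot.state(); print(s['time'],s['tcp_rot'],s['ft_force'],s['moment'])
w=bot.capture('wrist'); store(w,'w13'); save(w,'w13'); crop(w,'w13c',275,160,355,220,10)
"
```

```text
16.675 [-179.9686    0.0067  178.6444] [ 0.1573 -2.7595 -1.7711] [-0.4124 -0.1503  0.0817]
```

View pics/w13.png

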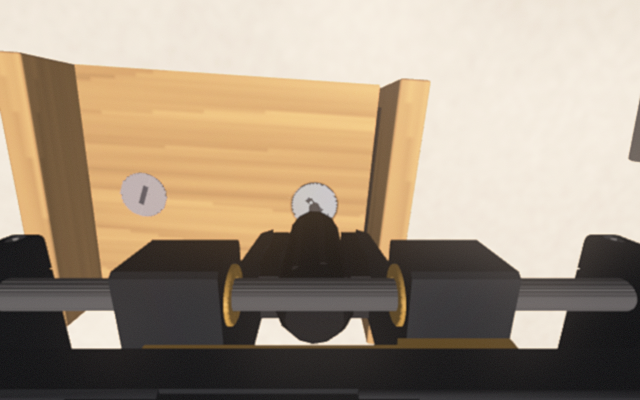

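View pics/w13c.png

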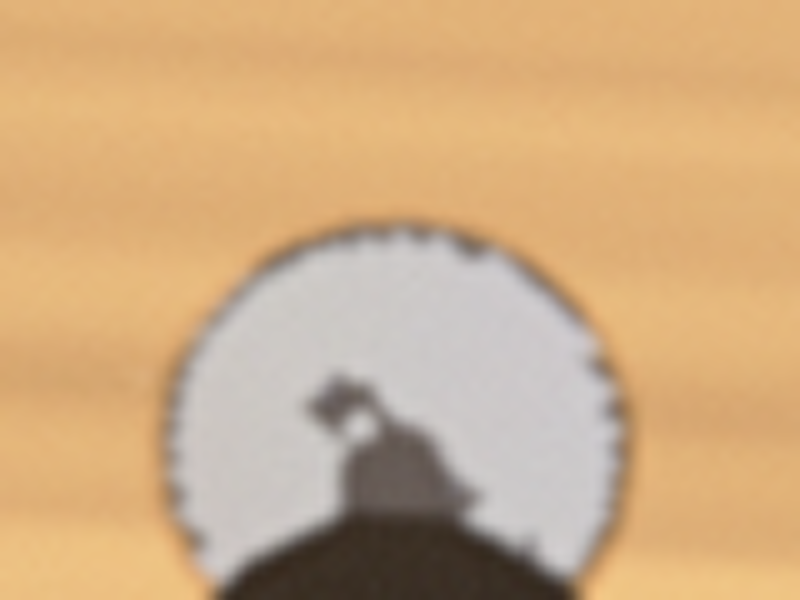

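The cam turns with the blade and the moment has risen to 0.08 N m, so it has met the bolt head. Continue slowly.

drive_tool:
  translation:
    - [0,0,0]
    - [0,0,0]
    - [0,0,0]
    - [0,0,0]
    - [0,0,0]
  spin: [-3,-3,-3,-3,0]

```text
time: 17.35
eef_pos: [0.5301, 0.1009, 0.1186]
tcp_rot: [-180.0, 0.0, 166.6]
ft_force: [-0.3, -4.3, -2.3]
opening: 0.305
```

```bash
python3 -c "
from h import *
s=bot.state(); print(s['time'],s['tcp_rot'],s['ft_force'],s['moment'])"
```

```text
17.35 [-179.965     0.0007  166.6447] [-0.3256 -4.2876 -2.3255] [-0.6556 -0.1301  0.0913]
```

drive_tool:
  translation:
    - [0,0,0]
    - [0,0,0]
    - [0,0,0]
    - [0,0,0]
    - [0,0,0]
  spin: [-3,-3,-3,-3,0]

```text
time: 17.98
eef_pos: [0.5309, 0.1012, 0.1196]
tcp_rot: [180.0, 0.1, 154.6]
ft_force: [0.0, -1.5, 5.5]
opening: 0.304
```

```bash
python3 -c "
from h import *
s=bot.state(); print(s['time'],s['tcp_rot'],s['ft_force'],s['moment'])"
```

```text
17.975 [179.9577   0.0995 154.6348] [ 0.0363 -1.515   5.4774] [-0.4487  0.0016  0.0509]
```

drive_tool:
  translation:
    - [0,0,0]
    - [0,0,0]
    - [0,0,0]
    - [0,0,0]
    - [0,0,0]
  spin: [-3,-3,-3,-3,0]

```text
time: 18.6
eef_pos: [0.5308, 0.1011, 0.1197]
tcp_rot: [180.0, 0.1, 142.6]
ft_force: [-0.3, -2.4, 6.7]
opening: 0.304
```

```bash
python3 -c "
from h import *
s=bot.state(); print(s['time'],s['tcp_rot'],s['ft_force'],s['moment'])
w=bot.capture('wrist'); store(w,'w14'); save(w,'w14'); crop(w,'w14c',275,160,355,220,10)
"
```

```text
18.6 [179.9603   0.0817 142.6454] [-0.3039 -2.4346  6.6713] [-0.5142  0.2587  0.1808]
```

View pics/w14.png

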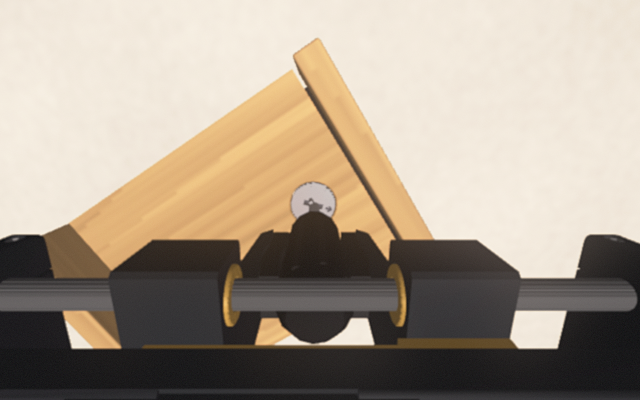

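View pics/w14c.png

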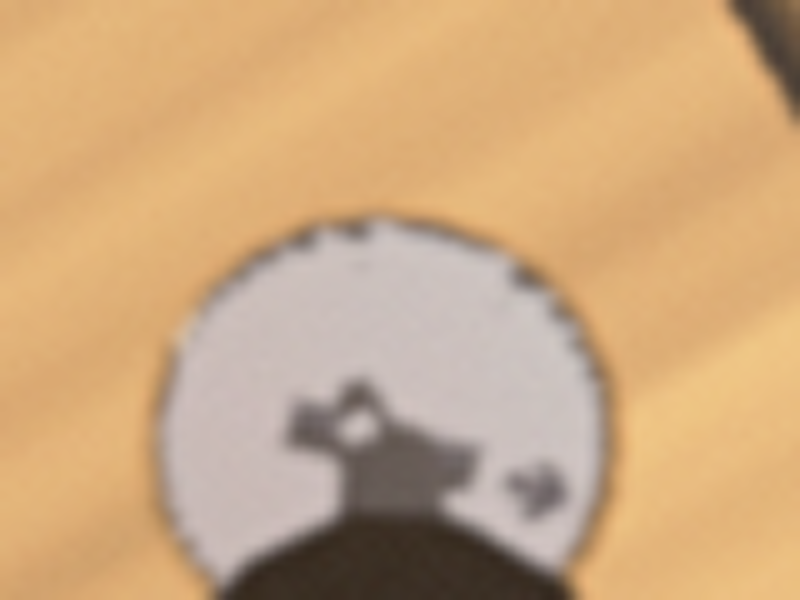

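The picture shows the arrow at (328.5,208.5), with the slot lagging the blade. z also rose 1 mm with +6.7 N upward, so the blade may have ridden out. I'll measure cam angle, blade yaw and tip height before going on.

```bash
python3 - <<'E'
from fit2 import *
for n,tcp,px,ar,slot,b0 in [("w14",[.5308,.1011,.1197],[(158,440),(165,380),(190,320),(240,270),(310,230),(380,213),(450,225),(520,262),(570,315),(600,375),(610,440),(580,560),(195,560),(168,500)],(538,490),(305,425),-6),
                     ("w13",[.5302,.1009,.1186],None,None,None,31)]:
    w=load(n); tcp=np.array(tcp)
    P=lambda x,y,z=.03:atz(w,x/10+275-.5,y/10+160-.5,z)
    if px:
        W=np.array([P(*p)[:2] for p in px]); A=np.c_[2*W,np.ones(len(W))]; s=np.linalg.lstsq(A,(W**2).sum(1),rcond=None)[0]; c=s[:2]
        print("cam",c,np.sqrt(s[2]+c@c)); f=lambda d:np.degrees(np.arctan2(d[1],d[0]))
        print("arrow yaw",f(P(*ar)[:2]-c),"slot end->arrow",f(P(*ar)[:2]-P(*slot)[:2]))
    us=np.arange(305,325); vs=np.arange(190,211)
    e=w["eye"]; h=np.array([[ (np.array(e)+ray(w,u,v)*w["depth"][v,u])[2]*1000 for u in us] for v in vs]); print(n); print(h[5:].astype(int))
E
```

```text
cam [0.5309 0.1007] 0.017599772458919274
arrow yaw 34.325117509899094 slot end->arrow 36.394130681428464
w14
[[ 28  29  29  29  29  31  30  29  30  31  29  30  29  30  30  29  29  30
   29  29]
 [ 30  30  30  29  28  30  29  29  29  30  29  28  29  28  30  31  29  30
   29  31]
 [ 30  30  29  29  29  29  28  30  29  29  29  29  30  29  29  29  29  29
   29  30]
 [ 29  29  30  29  29  32  33  30  30  28  30  29  30  30  29  30  30  30
   29  29]
 [ 30  30  30  29  33  34  36  32  31  29  31  30  30  29  28  29  29  29
   28  31]
 [ 24  24  25  30  36  37  38  36  31  30  31  31  30  29  30  30  29  28
   30  30]
 [ 23  25  23  24  37  39  39  38  33 254  30  29  28  31  29  29  30  30
   29  29]
 [ 25  24  23  24  39  38  39  39  37  38  38  37  28  30  29  29  29  29
   30  30]
 [ 25  24  25  23  24  38  38  41  39  41  41  40  40  24  30  29  29  29
   30  30]
 [ 29  28  27  25  25  38  40  42  43  43  43  43  42  39  24  24  24  24
   29  30]
 [ 29  29  29  29  28  41  43  45  46  45  45  45  43  43  38  25  24  25
   30  30]
 [ 30  30  29  30  38  42  46  47  47  47  47  48  45  4
[... 1034 characters left out ...]
  30  29
   30  31]
 [ 29  28  30  29  28  37  37  39  40  39  39  39  39  29  29  29  30  31
   31  29]
 [ 29  30  29  29  31  37  39  42  42  42  41  42  40  38  30  31  29  30
   30  29]
 [ 30  29  30  30  28  41  42  43  44  44  45  42  43  41  37  29  30  29
   29  29]
 [ 30  29  29  29  38  43  44  45  48  47  48  46  45  44  40  30  29  29
   30  30]
 [ 30  30  30  29  42  46  48  49  50  51  50  49  48  47  44  25  29  30
   30  30]
 [ 29  29  29  30  43  48  51  52  51  52  53  52  49  48  46  25  25  29
   30  29]
 [ 30  29  30  29  46  50  52  54  53  55  55  54  54 253  47  24  25  26
   29  30]
 [ 28  30  29  29  49  54  55  56  56  57  56  56  55  55  51  25  26  29
   29  30]]
```

```bash
python3 - <<'E'
from fit2 import *
w=load("w14"); tcp=np.array([.5308,.1011,.1197])
o,n=fit2(w,tcp,range(-30,31,6),thr=.0025)
for r in o[:4]: print(r)
cv2.imwrite("pics/ov14.png",overlay(w,o[0][3],o[0][1],275,160,355,220,10))
E
```

```text
(np.float64(6.153485338416748), -6, array([0.8645, 0.1335, 1.8543, 8.9478]), array([0.5317, 0.1012, 0.0292]))
(np.float64(7.4122376102906475), 0, array([0.8965, 0.2135, 1.8518, 8.8051]), array([0.5317, 0.1013, 0.0292]))
(np.float64(11.930253836942859), -12, array([ 0.8343, -0.018 ,  2.0096,  8.4993]), array([0.5316, 0.1011, 0.0293]))
(np.float64(16.7845510849167), 6, array([0.9155, 0.323 , 1.6745, 8.9573]), array([0.5317, 0.1014, 0.029 ]))
```

View pics/ov14.png

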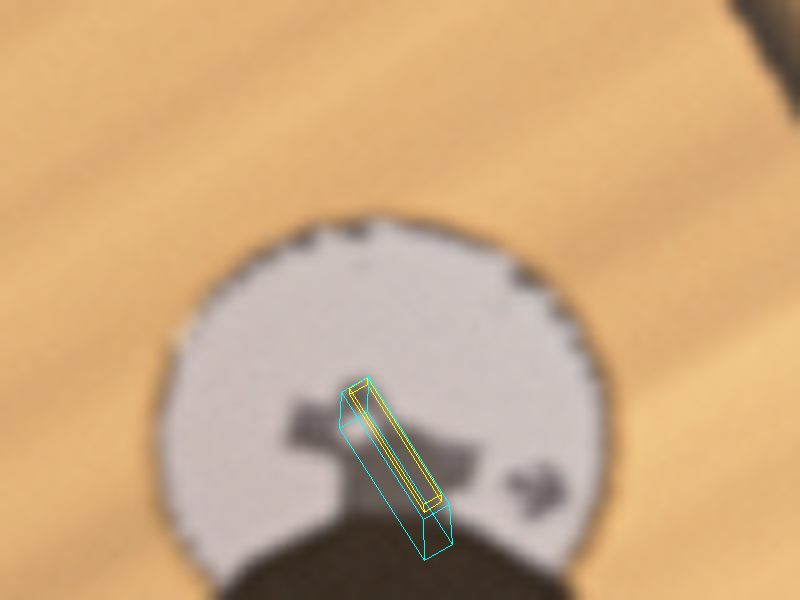

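The blade is lying on the disc (tip z = disc top): it rode out at cam ≈ 0.87 rad and the driver slid up about 2 mm in the grip. The cause is likely too little depth plus a slightly off-axis turn. I'll lift, turn back 41° to realign, and re-measure.

drive_tool:
  translation:
    - [0,0,0.003]
    - [0,0,0.004]
    - [0,0,0]
    - [0,0,0]
    - [0,0,0]
    - [0,0,0]
    - [0,0,0]
    - [0,0,0]
  spin: [0,0,9,10,10,10,2,0]

```text
time: 19.65
eef_pos: [0.53, 0.1014, 0.1256]
tcp_rot: [180.0, -0.0, -176.6]
ft_force: [-0.5, 0.6, -1.4]
opening: 0.303
```

drive_tool:
  translation:
    - [0,0,0]
  spin: [0]
  squeeze: 60
  claw: 0

```text
time: 19.77
eef_pos: [0.53, 0.1013, 0.1256]
tcp_rot: [180.0, -0.0, -176.6]
ft_force: [0.4, -0.8, -1.5]
opening: 0.303
```

```bash
python3 - <<'E'
from fit2 import *
w=bot.capture("wrist"); save(w,"w15"); store(w,"w15"); s=bot.state(); tcp=np.array(s["eef_pos"]); print(s["time"],tcp,s["tcp_rot"],s["ft_force"],s["moment"],s["opening"])
crop(w,"w15c",275,160,355,220,10)
o,n=fit2(w,tcp,range(20,51,5),thr=.004)
for r in o[:3]: print(r)
E
```

```text
19.825 [0.5301 0.1013 0.1256] [ 179.9932   -0.0068 -176.5817] [-0.5936 -0.8031 -1.4389] [ 0.1813 -0.0701 -0.0223] 0.3063369404772949
(np.float64(7.8759791242746235), 35, array([ 0.4588, -0.3312,  1.9107,  9.1096]), array([0.5305, 0.1009, 0.0351]))
(np.float64(9.519156480782408), 40, array([ 0.4096, -0.2282,  0.3877, 10.6691]), array([0.5305, 0.101 , 0.0336]))
(np.float64(12.131959840526447), 30, array([ 0.557 , -0.3762,  0.7171, 11.3871]), array([0.5306, 0.1009, 0.0339]))
```

View pics/w15c.png

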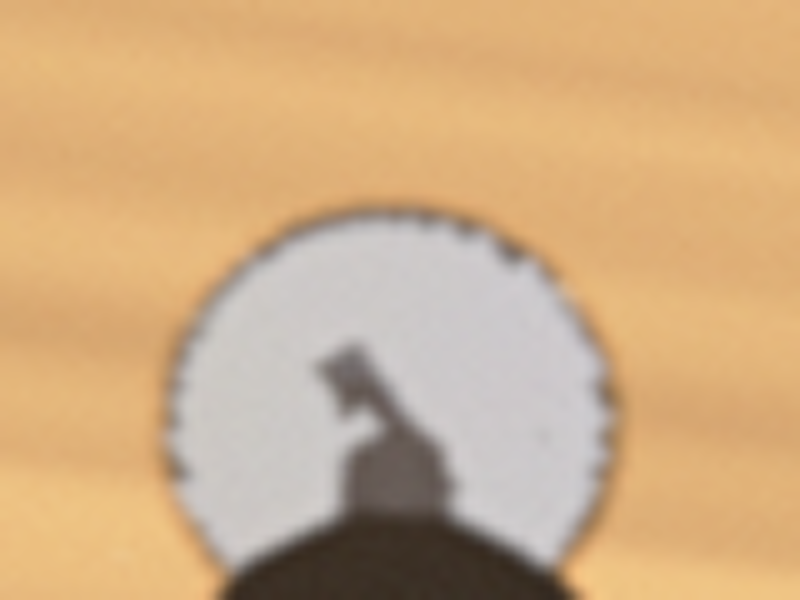

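```bash
cat >> fit2.py <<'E'
def rim(w,guess,r0=.0174,z=.03):
    """fit cam circle with radial-gradient search (bright disc -> dark rim) around guess in world"""
    g=cv2.GaussianBlur(cv2.cvtColor(w["pixels"],cv2.COLOR_RGB2HSV)[...,1].astype(np.float32),(0,0),.7)
    c=np.array(guess,float)
    for it in range(4):
        pts=[]
        for a in np.radians(np.arange(0,360,4)):
            rs=np.arange(.0145,.0205,.0001); uv=np.array([proj(w,[c[0]+r*np.cos(a),c[1]+r*np.sin(a),z]) for r in rs]).astype(np.float32)
            v=cv2.remap(g,uv[None,:,0],uv[None,:,1],cv2.INTER_LINEAR)[0]; d=np.gradient(v); i=d.argmax()
            if uv[i,1]<209 and 3<i<len(rs)-4 and v[-1]>60 and v[0]<50: pts.append(c+rs[i]*np.array([np.cos(a),np.sin(a)]))
        W=np.array(pts); 
        f=lambda p:np.hypot(*(W-p[:2]).T)-p[2]
        from scipy.optimize import least_squares
        s=least_squares(f,[c[0],c[1],.017],loss="soft_l1",f_scale=2e-4); c=s.x[:2]
    return c,s.x[2],len(W),np.std(f(s.x))
E
python3 - <<'E'
from fit2 import *
for n in ("w8","w9","w10","w13","w14","w15"):
    print(n,rim(load(n),[.531,.1003]))
w=load("w15"); tcp=np.array([.5301,.1013,.1256])
P=lambda x,y,z=.03:atz(w,x/10+275-.5,y/10+160-.5,z)
px=[(163,430),(170,370),(200,310),(250,255),(310,218),(390,205),(460,218),(520,250),(570,295),(605,360),(620,425),(605,490),(565,565),(215,560),(175,480)]
W=np.array([P(*p)[:2] for p in px]); A=np.c_[2*W,np.ones(len(W))]; s=np.linalg.lstsq(A,(W**2).sum(1),rcond=None)[0]; print(s[:2],np.sqrt(s[2]+s[:2]@s[:2]))
c=s[:2]; f=lambda d:np.degrees(np.arctan2(d[1],d[0])); e=(P(319,368)+P(362,343))[:2]/2; print("slot end mid",e-c,"slot yaw",f(c-e))
E
```

```text
w8 (array([0.5312, 0.1001]), np.float64(0.017402140004915845), 90, np.float64(0.0002987535210722031))
w9 (array([0.531 , 0.1001]), np.float64(0.01740320481257427), 66, np.float64(0.0002253499842029127))
w10 (array([0.531, 0.1  ]), np.float64(0.017364022938721742), 56, np.float64(0.00019104077019436885))
w13 (array([0.531 , 0.1004]), np.float64(0.01745394890453485), 51, np.float64(0.00017738985861041933))
w14 (array([0.5308, 0.1006]), np.float64(0.017312748138187152), 52, np.float64(0.00024322724359458707))
w15 (array([0.5309, 0.1003]), np.float64(0.017397252158905377), 54, np.float64(0.00018483230080767817))
[0.531  0.1004] 0.017881267207800384
slot end mid [-0.0057 -0.0043] slot yaw 36.755435466260046
```

Rim fit gives the cam at (0.5309,0.1003) with an 0.18 mm residual, and the tip is at (0.5305,0.1009). Slot and blade are both about 36°. Shift (+0.4,-0.6) mm and go in deeper this time, feeling for the slot floor.

drive_tool:
  translation:
    - [0.0004,-0.0006,0]
    - [0,0,-0.002]
    - [0,0,-0.002]
    - [0,0,-0.001]
    - [0,0,-0.001]
    - [0,0,0]
  spin: [0,0,0,0,0,0]

```text
time: 20.58
eef_pos: [0.5304, 0.1006, 0.1195]
tcp_rot: [-180.0, -0.0, -176.5]
ft_force: [0.3, 0.8, -1.4]
opening: 0.301
```

drive_tool:
  translation:
    - [0,0,-0.001]
    - [0,0,-0.001]
    - [0,0,0]
  spin: [0,0,0]

```text
time: 20.95
eef_pos: [0.5304, 0.1006, 0.1175]
tcp_rot: [180.0, -0.0, -176.5]
ft_force: [0.3, 0.6, -1.0]
opening: 0.305
```

drive_tool:
  translation:
    - [0,0,-0.001]
    - [0,0,0]
  spin: [0,0]

```text
time: 21.2
eef_pos: [0.5307, 0.1006, 0.1168]
tcp_rot: [-180.0, 0.0, -176.5]
ft_force: [0.3, 0.4, 1.0]
opening: 0.303
```

drive_tool:
  translation:
    - [0,0,-0.0007]
    - [0,0,0]
  spin: [0,0]

```text
time: 21.45
eef_pos: [0.5309, 0.1006, 0.1166]
tcp_rot: [-180.0, 0.0, -176.5]
ft_force: [-2.1, 0.3, 5.5]
opening: 0.303
```

drive_tool:
  translation:
    - [0,0,-0.0007]
    - [0,0,0]
  spin: [0,0]

```text
time: 21.7
eef_pos: [0.5311, 0.1006, 0.1164]
tcp_rot: [-180.0, 0.1, -176.5]
ft_force: [-2.4, -0.5, 8.9]
opening: 0.302
```

drive_tool:
  translation:
    - [0,0,0.0007]
    - [0,0,0]
  spin: [0,0]

```text
time: 21.95
eef_pos: [0.5309, 0.1006, 0.1165]
tcp_rot: [-180.0, 0.1, -176.5]
ft_force: [-1.8, 0.0, 6.2]
opening: 0.306
```

```bash
python3 - <<'E'
from fit2 import *
w=bot.capture("wrist"); save(w,"w16"); store(w,"w16"); s=bot.state(); tcp=np.array(s["eef_pos"]); print(s["time"],tcp,s["tcp_rot"],s["ft_force"],s["moment"],s["opening"])
crop(w,"w16c",275,160,355,220,10)
us=np.arange(305,325); vs=np.arange(195,211)
h=np.array([[ (np.array(w["eye"])+ray(w,u,v)*w["depth"][v,u])[2]*1000 for u in us] for v in vs]); print(h.astype(int))
print(rim(w,[.531,.1003]))
E
```

```text
22.0 [0.5309 0.1006 0.1166] [-179.9946    0.0558 -176.4945] [-1.7606  0.0428  5.7316] [0.0937 0.3972 0.0643] 0.3053029697302004
[[ 29  30  29  30  29  30  30  30  29  30  28  29  29  29  30  30  29  30
   28  30]
 [ 30  29  30  30  29  23  24  29  30  30  30  29  29  30  29  29  30  31
   29  29]
 [ 29  31  30  29  25  24  26  25  29  29  30  29  30  29  30  29  29  30
   30  30]
 [ 29  30  31  25  26  27  31  30  24  29  28  29  30  30  29  29  29  29
   30  30]
 [ 31  29  30  27  29  32  34  32  27  24  29  29  29  30  30  30  30  29
   29  30]
 [ 28  29  30  29  33  33  37  34  30  25  29  30  30  30  30  29  30  30
   29  29]
 [ 29  29  29  30  37  36  35  34  34  28  25  29  31  30  30  29  29  30
   31  30]
 [ 30  30  30  31  30  37  36  35  35  35  36  35  34  29  29  29  29  29
   30  28]
 [ 30  30  28  30  29  35  35  37  39 251  39  38  37  34  29  30  29  29
   30  30]
 [ 29  29  30  30  29  36  37  40  41  41  40  41  40  39  34  29  29  29
   30  30]
 [ 29  29  29  30  30  37  41  42  43  43  43  43  41  40  37  29  28  30
   30  30]
 [ 30  29  31  29  31  41  44  44  46  47  46  47  44  43  40  29  29  30
   30  30]
 [ 29  29  30  29  38  43  46  47  48  48  49  47  46  47  43  29  29  30
   30  30]
 [ 30  30  29  29  41  47  49  49  50  50  52  50  50  48  45  24  30  29
   29  29]
 [ 30  29  30  29  43  49  51  53  53  53  53  51  52  51  47  25  24  29
   31  28]
 [ 29  29  29  30  46  51  54  55  55  55  55  55  55  53  50  24  26  30
   29  29]]
(array([0.5311, 0.1004]), np.float64(0.017497434920338194), 51, np.float64(0.0002277117556019087))
```

View pics/w16c.png

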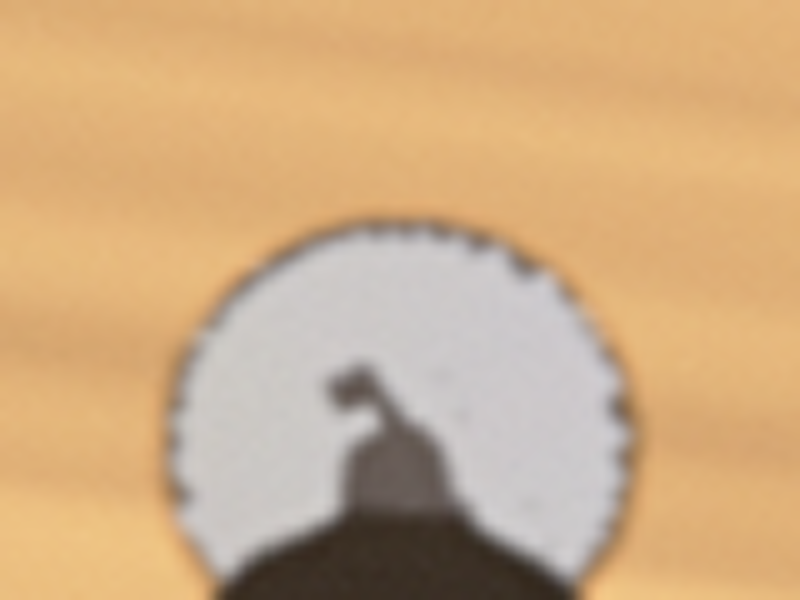

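The blade is fully in the slot on its floor: shaft end at z≈35, so tip ≈24.4, with about 6 N. Ease off slightly and turn in small steps.

drive_tool:
  translation:
    - [0,0,0.0003]
    - [0,0,0]
    - [0,0,0]
    - [0,0,0]
    - [0,0,0]
  spin: [0,-3,-3,-3,0]

```text
time: 22.62
eef_pos: [0.5308, 0.1008, 0.1166]
tcp_rot: [180.0, 0.0, 174.5]
ft_force: [-1.1, 0.5, 4.8]
opening: 0.302
```

```bash
cat > st.py <<'E'
from h import *
s=bot.state(); print(s['time'],s['eef_pos'],s['tcp_rot'][2],s['ft_force'],s['moment'])
E
python3 st.py
```

```text
22.625 [0.5308 0.1008 0.1166] 174.46943185853138 [-1.1067  0.5065  4.7501] [0.2401 0.2527 0.0422]
```

drive_tool:
  translation:
    - [0,0,0]
    - [0,0,0]
    - [0,0,0]
    - [0,0,0]
  spin: [-3,-3,-3,0]

```text
time: 23.12
eef_pos: [0.5308, 0.1007, 0.1166]
tcp_rot: [180.0, 0.0, 165.5]
ft_force: [-1.7, 0.7, 5.9]
opening: 0.3
```

```bash
python3 st.py
```

```text
23.125 [0.5308 0.1007 0.1166] 165.4819320608625 [-1.6728  0.7033  5.8551] [0.1406 0.347  0.107 ]
```

drive_tool:
  translation:
    - [0,0,0]
    - [0,0,0]
    - [0,0,0]
    - [0,0,0]
  spin: [-3,-3,-3,0]

```text
time: 23.62
eef_pos: [0.5307, 0.1006, 0.1166]
tcp_rot: [180.0, 0.0, 156.5]
ft_force: [-2.2, 0.0, 4.2]
opening: 0.308
```

```bash
python3 st.py
```

```text
23.625 [0.5307 0.1006 0.1166] 156.48709400990325 [-2.2442  0.0218  4.1762] [0.039  0.2897 0.089 ]
```

drive_tool:
  translation:
    - [0,0,0]
    - [0,0,0]
    - [0,0,0]
    - [0,0,0]
  spin: [-3,-3,-2,0]

```text
time: 24.12
eef_pos: [0.5308, 0.1005, 0.1166]
tcp_rot: [180.0, 0.0, 148.5]
ft_force: [-1.4, -0.6, 5.3]
opening: 0.304
```

```bash
python3 st.py; python3 - <<'E'
from fit2 import *
w=bot.capture("wrist"); save(w,"w17"); store(w,"w17"); crop(w,"w17c",275,160,355,220,10)
print(rim(w,[.531,.1003]))
E
```

```text
24.125 [0.5308 0.1005 0.1166] 148.49788462135524 [-1.4211 -0.6376  5.3134] [0.0049 0.3384 0.1287]
(array([0.5311, 0.1004]), np.float64(0.017468608254743077), 51, np.float64(0.0002035855809804695))
```

View pics/w17c.png

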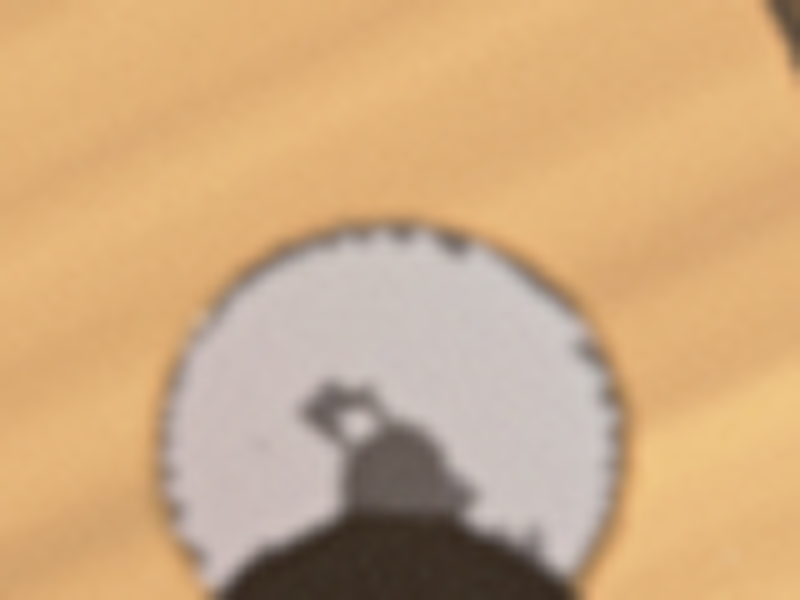

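The slot still follows, with roughly 12° of lag and 0.13 N m. Continue.

drive_tool:
  translation:
    - [0,0,0]
    - [0,0,0]
    - [0,0,0]
    - [0,0,0]
  spin: [-2,-2,-2,0]

```text
time: 24.68
eef_pos: [0.5308, 0.1005, 0.1166]
tcp_rot: [-180.0, 0.0, 142.5]
ft_force: [-1.8, 0.0, 4.7]
opening: 0.305
```

```bash
python3 st.py
```

```text
24.675 [0.5308 0.1005 0.1166] 142.49438910143812 [-1.7613  0.0317  4.7218] [-0.0949  0.2807  0.1056]
```

drive_tool:
  translation:
    - [0,0,0]
    - [0,0,0]
    - [0,0,0]
    - [0,0,0]
  spin: [-2,-2,-2,0]

```text
time: 25.18
eef_pos: [0.5307, 0.1004, 0.1166]
tcp_rot: [-180.0, 0.0, 136.5]
ft_force: [-2.2, -1.4, 5.5]
opening: 0.304
```

```bash
python3 st.py
```

```text
25.175 [0.5307 0.1004 0.1166] 136.49259218033467 [-2.1533 -1.3786  5.4892] [-0.1627  0.3334  0.0904]
```

drive_tool:
  translation:
    - [0,0,0]
    - [0,0,0]
    - [0,0,0]
    - [0,0,0]
  spin: [-2,-2,-2,0]

```text
time: 25.68
eef_pos: [0.5307, 0.1003, 0.1166]
tcp_rot: [-180.0, 0.0, 130.5]
ft_force: [-2.5, -1.1, 5.3]
opening: 0.305
```

```bash
python3 st.py; python3 - <<'E'
from fit2 import *
w=bot.capture("wrist"); save(w,"w18"); store(w,"w18"); crop(w,"w18c",275,160,355,220,10)
print(rim(w,[.531,.1003]))
E
```

```text
25.675 [0.5307 0.1003 0.1166] 130.49267907713548 [-2.5215 -1.0961  5.2901] [-0.2079  0.3673  0.0385]
(array([0.531 , 0.1006]), np.float64(0.017379392966094857), 50, np.float64(0.00017585534175288583))
```

View pics/w18c.png

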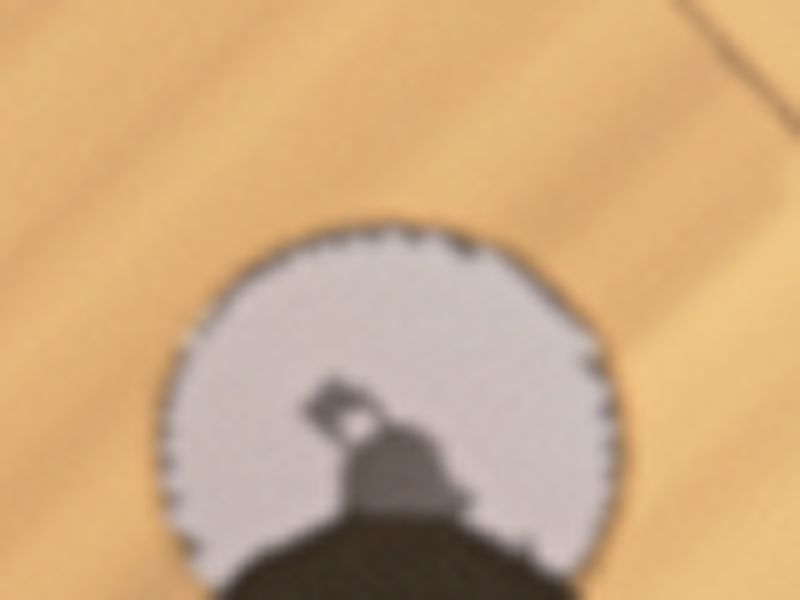

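The panel's dark seam at (345,163) has almost vanished and the moment has dropped to 0.04 N m, so the draw is nearly over. Turn on to the stop in small steps.

drive_tool:
  translation:
    - [0,0,0]
    - [0,0,0]
    - [0,0,0]
    - [0,0,0]
  spin: [-2,-2,-2,0]

```text
time: 26.22
eef_pos: [0.5307, 0.1003, 0.1166]
tcp_rot: [-180.0, 0.0, 124.5]
ft_force: [-1.4, -0.8, 4.8]
opening: 0.308
```

```bash
python3 st.py
```

```text
26.225 [0.5307 0.1003 0.1166] 124.49602717505915 [-1.398  -0.7663  4.8363] [-0.2776  0.3713  0.0705]
```

drive_tool:
  translation:
    - [0,0,0]
    - [0,0,0]
    - [0,0,0]
  spin: [-2,-2,0]

```text
time: 26.6
eef_pos: [0.5306, 0.1003, 0.1166]
tcp_rot: [-180.0, 0.0, 120.5]
ft_force: [-1.7, -1.9, 5.7]
opening: 0.304
```

```bash
python3 st.py; python3 - <<'E'
from fit2 import *
w=bot.capture("wrist"); save(w,"w19"); store(w,"w19"); crop(w,"w19c",275,160,355,220,10)
print(rim(w,[.531,.1003]))
E
```

```text
26.6 [0.5306 0.1003 0.1166] 120.4960857785763 [-1.6855 -1.9467  5.6608] [-0.3418  0.4301  0.0918]
(array([0.5311, 0.1006]), np.float64(0.017386819764006092), 51, np.float64(0.00016830287840262194))
```

View pics/w19c.png

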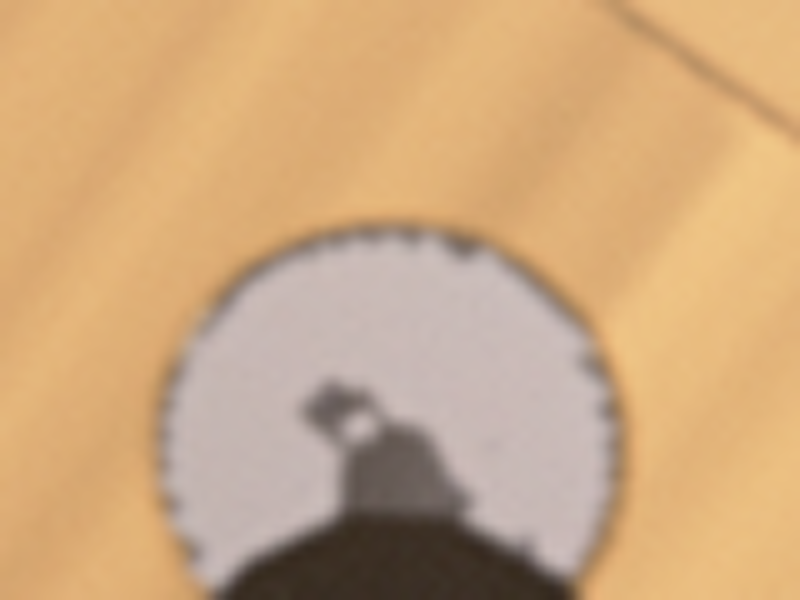

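```bash
python3 - <<'E'
from fit2 import *
f=lambda d:np.degrees(np.arctan2(d[1],d[0]))
for n,e in [("w13",(322,392)),("w17",(316,396)),("w18",(318,393)),("w19",(317,394))]:
    w=load(n); c=rim(w,[.531,.1003])[0]
    P=lambda x,y,z=.03:atz(w,x/10+275-.5,y/10+160-.5,z)
    E_=P(*e)[:2]; y=f(c-E_); print(n,np.linalg.norm(c-E_),"slot yaw",y,"cam",np.radians(84.9-y))
# panel seam in w19: carrier dir check
w=load("w19"); P=lambda x,y,z=.03:atz(w,x/10+275-.5,y/10+160-.5,z)
a,b=P(610,0),P(800,135); print("seam yaw",f(b-a), "dist cam->seam",np.dot(a[:2]-[.531,.1005],[.0872,.9962]),np.dot(b[:2]-[.531,.1005],[.0872,.9962]))
E
```

```text
w13 0.007331770067494011 slot yaw 48.58312033433304 cam 0.633849124216466
w17 0.007247760917833167 slot yaw 20.356918876877565 cam 1.1264892749802864
w18 0.007084112664213162 slot yaw 0.3370904762193326 cam 1.4759011962560429
w19 0.007152750839972344 slot yaw -9.708907043021922 cam 1.6512369296139853
seam yaw -4.616726171932285 dist cam->seam 0.0376333155887363 0.03775067404589817
```

By image the cam is at about 1.65 rad, so about 10–14° more is needed.

drive_tool:
  translation:
    - [0,0,0]
    - [0,0,0]
    - [0,0,0]
  spin: [-2,-2,0]

```text
time: 27.02
eef_pos: [0.5306, 0.1002, 0.1166]
tcp_rot: [-180.0, 0.0, 116.5]
ft_force: [-3.0, -2.2, 5.1]
opening: 0.303
```

```bash
python3 st.py
```

```text
27.025 [0.5306 0.1002 0.1166] 116.50150440966883 [-2.9615 -2.2167  5.1285] [-0.3595  0.4857  0.0851]
```

drive_tool:
  translation:
    - [0,0,0]
    - [0,0,0]
    - [0,0,0]
  spin: [-2,-2,0]

```text
time: 27.4
eef_pos: [0.5306, 0.1002, 0.1166]
tcp_rot: [-180.0, 0.0, 112.5]
ft_force: [-2.6, -2.3, 6.0]
opening: 0.305
```

```bash
python3 st.py; python3 - <<'E'
from fit2 import *
w=bot.capture("wrist"); save(w,"w20"); store(w,"w20"); crop(w,"w20c",275,160,355,220,10)
print(rim(w,[.531,.1003]))
E
```

```text
27.4 [0.5306 0.1002 0.1166] 112.4957552191575 [-2.6461 -2.2659  5.9818] [-0.3905  0.5857  0.0881]
(array([0.5311, 0.1006]), np.float64(0.017393903397378566), 51, np.float64(0.0001947678948384671))
```

View pics/w20c.png

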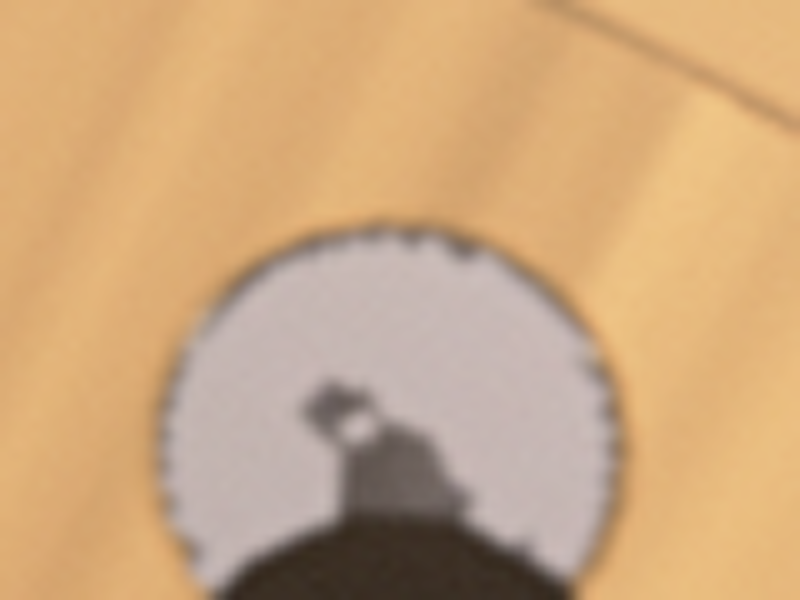

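drive_tool:
  translation:
    - [-0.0003,-0.0003,0]
    - [0,0,0]
    - [0,0,0]
  spin: [-2,-1,0]

```text
time: 27.82
eef_pos: [0.5305, 0.1, 0.1166]
tcp_rot: [180.0, 0.0, 109.5]
ft_force: [-1.3, -0.0, 5.1]
opening: 0.305
```

```bash
python3 st.py
```

```text
27.825 [0.5305 0.1    0.1166] 109.50440588235246 [-1.2503 -0.0357  5.1361] [-0.2167  0.3548  0.0622]
```

drive_tool:
  translation:
    - [0,0,0]
    - [0,0,0]
    - [0,0,0]
  spin: [-2,-1,0]

```text
time: 28.2
eef_pos: [0.5304, 0.1001, 0.1166]
tcp_rot: [180.0, 0.0, 106.5]
ft_force: [-1.4, -1.4, 5.0]
opening: 0.306
```

```bash
python3 st.py; python3 - <<'E'
from fit2 import *
w=bot.capture("wrist"); save(w,"w21"); store(w,"w21"); crop(w,"w21c",275,160,355,220,10)
print(rim(w,[.531,.1003]))
E
```

```text
28.2 [0.5304 0.1001 0.1166] 106.51326108695108 [-1.3527 -1.3729  5.02  ] [-0.2023  0.3895  0.0865]
(array([0.5312, 0.1005]), np.float64(0.01744157437417073), 50, np.float64(0.00020308665287242054))
```

View pics/w21c.png

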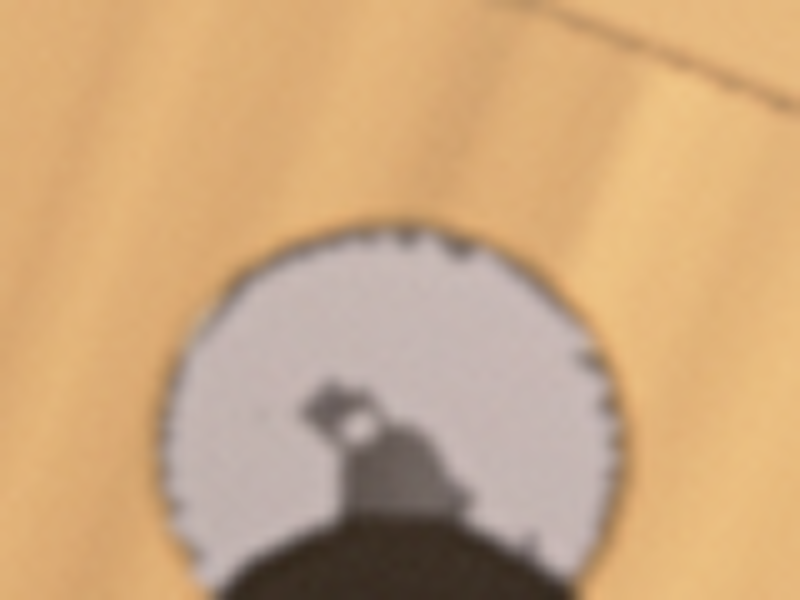

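By the image the cam is at about 1.89 rad. One small further step to feel the stop.

drive_tool:
  translation:
    - [0,0,0]
    - [0,0,0]
    - [0,0,0]
  spin: [-2,-1,0]

```text
time: 28.62
eef_pos: [0.5304, 0.1, 0.1166]
tcp_rot: [180.0, 0.0, 103.5]
ft_force: [-1.9, -1.3, 6.0]
opening: 0.307
```

```bash
python3 st.py;  python3 - <<'E'
from fit2 import *
w=bot.capture("wrist"); store(w,"w22"); crop(w,"w22c",275,160,355,220,10)
E
python3 st.py
```

```text
28.625 [0.5304 0.1    0.1166] 103.51657337493117 [-1.8532 -1.2922  5.9942] [-0.2046  0.4263  0.1618]
28.675 [0.5304 0.1    0.1166] 103.52550322471744 [-0.566  -1.0695  5.8844] [-0.2526  0.4297  0.1837]
```

View pics/w22c.png

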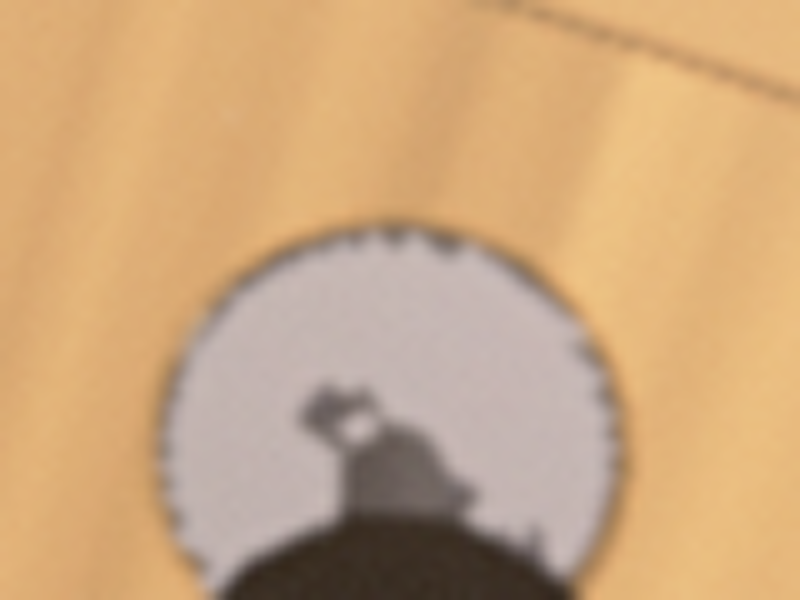

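The moment jumped to 0.17 N m and the arrow began to lag, so the cam is at its stop. Unwind the elastic twist, then lift out.

drive_tool:
  translation:
    - [0,0,0]
    - [0,0,0]
    - [0,0,0.0005]
    - [0,0,0]
  spin: [3,3,3,0]

```text
time: 29.18
eef_pos: [0.5304, 0.1001, 0.1167]
tcp_rot: [180.0, 0.0, 112.5]
ft_force: [-0.6, -1.2, 2.1]
opening: 0.306
```

```bash
python3 st.py
```

```text
29.175 [0.5304 0.1001 0.1167] 112.47369583129907 [-0.5517 -1.2109  2.054 ] [-0.2646  0.064   0.0262]
```

drive_tool:
  translation:
    - [0,0,0]
    - [0,0,0.001]
    - [0,0,0.002]
    - [0,0,0.004]
    - [0,0,0.01]
    - [0,0,0.02]
    - [0,0,0.03]
    - [0,0,0.03]
    - [0,0,0]
  spin: [3,0,0,0,0,0,0,0,0]

```text
time: 30.3
eef_pos: [0.5321, 0.1004, 0.2168]
tcp_rot: [179.7, 0.2, 115.5]
ft_force: [0.1, -0.5, -1.4]
opening: 0.306
```

```bash
python3 st.py; python3 - <<'E'
from fit2 import *
w=bot.capture("wrist"); save(w,"w23"); store(w,"w23"); crop(w,"w23c",260,130,370,220,7)
print(rim(w,[.531,.1003]),w["eye"],w["attitude"])
E
```

```text
30.3 [0.5321 0.1004 0.2168] 115.49326964035231 [ 0.1291 -0.4692 -1.4369] [ 0.0553 -0.0388  0.0183]
(array([0.5311, 0.1005]), np.float64(0.01746164729116749), 90, np.float64(0.00025424349188226964)) [0.5043 0.1596 0.3516] [-15.1318  -0.3481  25.4685]
```

View pics/w23.png

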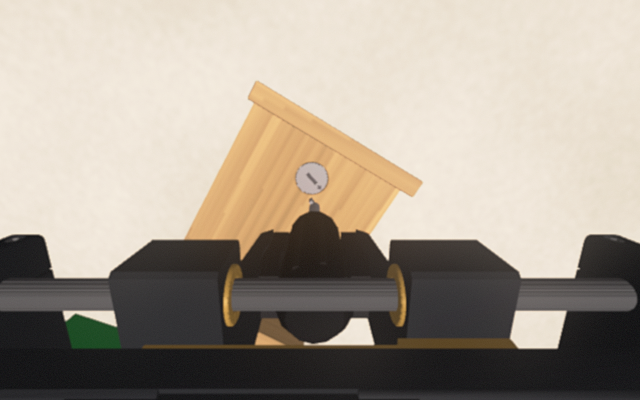

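View pics/w23c.png

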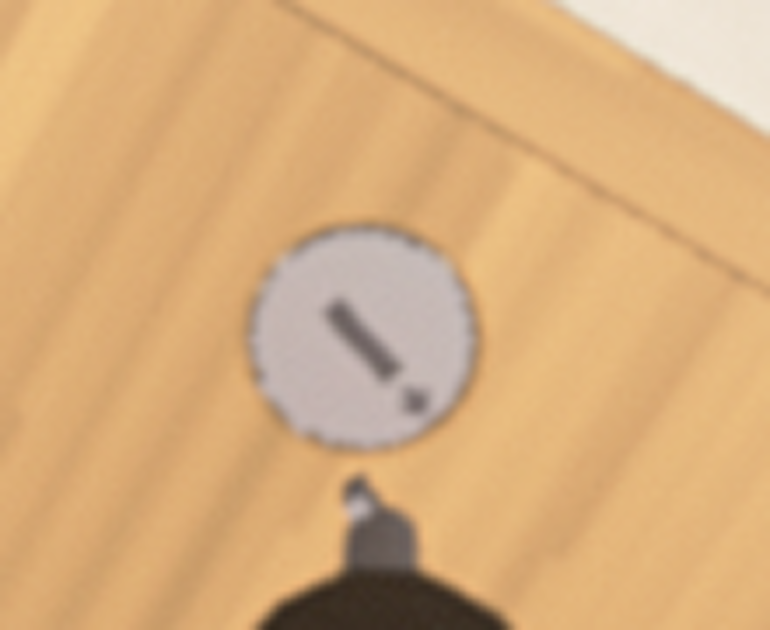

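```bash
python3 - <<'E'
from fit2 import *
w=load("w23"); P=lambda x,y,z=.03:atz(w,x/7+260-.5,y/7+130-.5,z)
f=lambda d:np.degrees(np.arctan2(d[1],d[0])); c=rim(w,[.531,.1003])[0]
y1=f(P(392,375)-P(333,303)); y2=f(P(415,402)[:2]-c)
cy=f(P(745,283,.07)-P(300,10,.07)); print("slot",y1,"arrow",y2,"seam",cy, "cam rad",np.radians(90+cy-y1),np.radians(90+cy-y2))
yd=np.array([-np.sin(np.radians(cy)),np.cos(np.radians(cy))])
for z in (.03,.07): print(z,(P(500,130,z)[:2]-c)@yd)
print("outer top",(P(655,60,.07)[:2]-c)@yd)
o,_=fit2(w,np.array([.5321,.1004,.2168]),range(-45,-20,5),thr=.02); print(o[0])
E
```

```text
slot -25.812722978995847 arrow -25.14537237633872 seam -5.65766600187654 cam rad 1.9225684319726841 1.9109209666911489
0.03 0.03819280131888052
0.07 0.0404265119959146
outer top 0.05859899098808637
(np.float64(7.873706125240305), -30, array([ 1.6849,  0.5967,  0.6021, 11.1808]), array([0.5338, 0.101 , 0.125 ]))
```

Cam reads about 1.91 rad by slot and arrow, and the panel gap is about 0.4 mm. Now take the driver back to its grasp position over the block: (0.5409,-0.2988), yaw 158°.

drive_tool:
  translation:
    - [0.001,-0.03,0]
    - [0.001,-0.045,0]
    - [0.001,-0.05,0]
    - [0.001,-0.05,0]
    - [0.001,-0.05,0]
    - [0.001,-0.05,0]
    - [0.001,-0.05,0]
    - [0.001,-0.045,0]
    - [0.001,-0.029,0]
    - [0,0,0]
  spin: [4.5,4.5,4.5,4.5,4.5,5,5,5,5,0]

```text
time: 31.6
eef_pos: [0.5381, -0.3002, 0.2114]
tcp_rot: [180.0, -0.2, 157.8]
ft_force: [0.3, -0.0, -1.1]
opening: 0.306
```

drive_tool:
  translation:
    - [0,0,0]
    - [0,0,0]
    - [0,0,0]
  spin: [0,0,0]

```text
time: 31.98
eef_pos: [0.5394, -0.2977, 0.2137]
tcp_rot: [180.0, -0.0, 158.1]
ft_force: [-0.4, 0.3, -0.9]
opening: 0.304
```

```bash
python3 st.py; python3 - <<'E'
from fit2 import *
w=bot.capture("wrist"); save(w,"w24"); store(w,"w24"); crop(w,"w24c",265,150,365,225,8)
import fit2
s=bot.state(); tcp=np.array(s["eef_pos"])
o,_=fit2.fit2(w,tcp,range(0,25,6),thr=.001,vs=np.arange(188,210)) if False else (None,None)
from fit import fit
E
```

```text
31.975 [ 0.5394 -0.2977  0.2137] 158.05510612448845 [-0.4303  0.3126 -0.8757] [ 0.0721 -0.0582  0.069 ]
```

View pics/w24c.png

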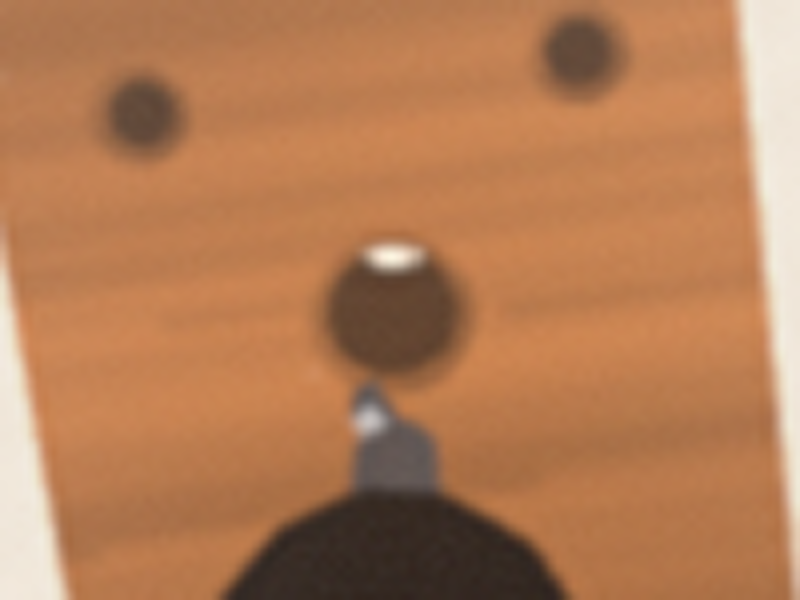

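```bash
python3 - <<'E'
from fit2 import *
w=load("w24"); tcp=np.array([.5394,-.2977,.2137])
print("hole",atz(w,313.75,188.25,.066))
w7=load("w7"); print("hole w7",atz(w7,270+361/8-.5,160+193/8-.5,.066))
# fit tip: plane at .03 with thr such that block (66) excluded
for ww,t in((w,tcp),(w7,np.array([.541,-.2988,.2188]))):
    o,_=fit2(ww,t,(4,8,12,16),thr=.05); print(o[0])
E
```

```text
hole [ 0.5409 -0.2985  0.066 ]
hole w7 [ 0.5413 -0.2986  0.066 ]
(np.float64(7.91153499023916), 12, array([0.5739, 0.1146, 1.4717, 9.6635]), array([ 0.54  , -0.2976,  0.1228]))
(np.float64(7.303683708550943), 8, array([ 1.6288, -0.6374,  1.8222, 10.8663]), array([ 0.5426, -0.2994,  0.1282]))
```

The tip must shift (+1.2,-1.0) mm to centre over the hole, which agrees with the original grasp pose to about 0.5 mm. Then descend with force checks.

drive_tool:
  translation:
    - [0.0012,-0.001,0]
    - [0,0,-0.02]
    - [0,0,-0.02]
    - [0,0,-0.01]
    - [0,0,0]
    - [0,0,-0.008]
    - [0,0,-0.008]
    - [0,0,0]
  spin: [0,0,0,0,0,0,0,0]

```text
time: 33.02
eef_pos: [0.54, -0.2994, 0.1469]
tcp_rot: [180.0, -0.1, 158.0]
ft_force: [0.2, -0.1, -1.4]
opening: 0.306
```

drive_tool:
  translation:
    - [0.0005,0.0005,-0.01]
    - [0,0,-0.01]
    - [0,0,-0.01]
    - [0,0,-0.008]
    - [0,0,-0.005]
    - [0,0,-0.002]
    - [0,0,0]
    - [0,0,0]
  spin: [0,0,0,0,0,0,0,0]

```text
time: 34.02
eef_pos: [0.5412, -0.2994, 0.1031]
tcp_rot: [-180.0, 0.0, 158.0]
ft_force: [-0.3, -0.2, -1.9]
opening: 0.305
```

```bash
python3 st.py
```

```text
34.025 [ 0.5412 -0.2994  0.1031] 157.9981017337333 [-0.2886 -0.245  -1.9369] [ 0.0153 -0.0301  0.0174]
```

drive_tool:
  translation:
    - [0,0.0004,-0.002]
    - [0,0,-0.0015]
    - [0,0,0]
  spin: [0,0,0]

```text
time: 34.4
eef_pos: [0.5408, -0.2987, 0.099]
tcp_rot: [180.0, -0.0, 158.0]
ft_force: [0.4, -0.8, -1.4]
opening: 0.304
```

drive_tool:
  translation:
    - [0,0,-0.0007]
    - [0,0,-0.0005]
    - [0,0,0]
  spin: [0,0,0]

```text
time: 34.78
eef_pos: [0.541, -0.2989, 0.0984]
tcp_rot: [-180.0, 0.0, 158.0]
ft_force: [-2.2, 0.6, 2.7]
opening: 0.301
```

Seated: z 0.0984 as at the grasp, with a slight upward contact. Release, then rise.

drive_tool:
  translation:
    - [0,0,0.0003]
    - [0,0,0]
    - [0,0,0]
    - [0,0,0]
    - [0,0,0]
  spin: [0,0,0,0,0]
  claw: 60

```text
time: 35.4
eef_pos: [0.5409, -0.2988, 0.0982]
tcp_rot: [180.0, -0.0, 158.0]
ft_force: [0.3, 0.1, -0.5]
opening: 0.595
```

drive_tool:
  translation:
    - [0,0,0.01]
    - [0,0,0.02]
    - [0,0,0.03]
    - [0,0,0.04]
    - [0,0,0.04]
    - [0,0,0.02]
    - [0,0,0]
  spin: [0,0,0,0,0,0,0]

```text
time: 36.28
eef_pos: [0.5416, -0.2993, 0.2605]
tcp_rot: [-179.9, 0.2, 158.0]
ft_force: [-0.4, -0.6, -0.5]
opening: 0.603
```

```bash
python3 st.py; python3 - <<'E'
from h import *
w=bot.capture("wrist"); save(w,"w25"); store(w,"w25")
s=bot.capture("side"); store(s,"s25"); crop(s,"s25",220,150,420,310,4)
E
```

```text
36.275 [ 0.5416 -0.2993  0.2605] 158.00387981519154 [-0.3683 -0.6291 -0.5043] [ 0.0656 -0.0348  0.0494]
```

View pics/w25.png

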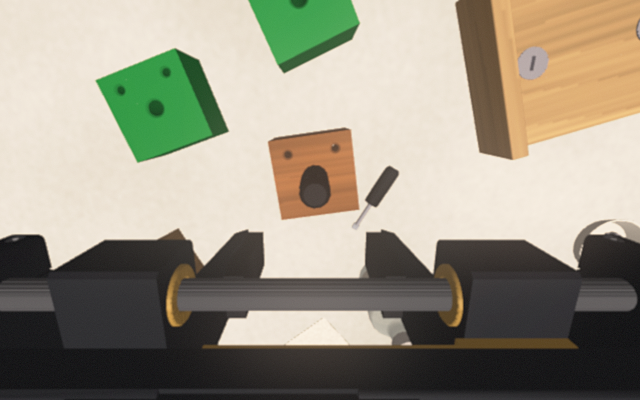

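View pics/s25.png

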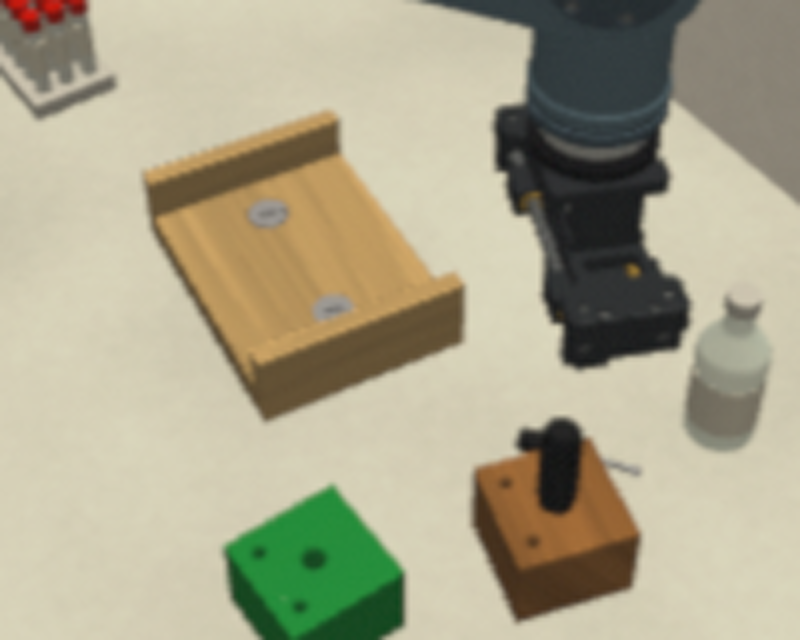

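```bash
python3 - <<'E'
from h import *
a,b=load("w5"),load("w25"); s=load("s25")
print(atz(a,396,177,.01),atz(a,358,235,.003)); print(atz(b,392,172,.01),atz(b,355,226,.003))
print("handle top",atz(b,314.5,190,.146), "hole/block",np.mean([atz(b,u,v,.066) for u,v in [(269,143),(350,130),(359,209),(283,219)]],0))
for p in [(.46,-.38,.03),(.5416,-.2993,.25)]: print(proj(s,p))
for p in [atz(b,392,172,.01),atz(b,355,226,.003)]: print("decoy in side",proj(s,p))
for u,v in [(314,187),(314,190),(312,185)]: print(atd(b,u,v))
crop(b,"w25c",260,120,370,230,6); save(s,"s25full")
E
```

```text
[ 0.5839 -0.208   0.01  ] [ 0.6409 -0.2773  0.003 ]
[ 0.5841 -0.2084  0.01  ] [ 0.6386 -0.278   0.003 ]
handle top [ 0.538  -0.2975  0.146 ] hole/block [ 0.5423 -0.2983  0.066 ]
[351.6956 317.6253]
[363.4131 230.4987]
decoy in side [351.3155 259.3549]
decoy in side [379.2352 268.3519]
[ 0.5354 -0.2969  0.1462]
[ 0.5376 -0.2978  0.1468]
[ 0.5333 -0.2979  0.1453]
```

View pics/s25full.png

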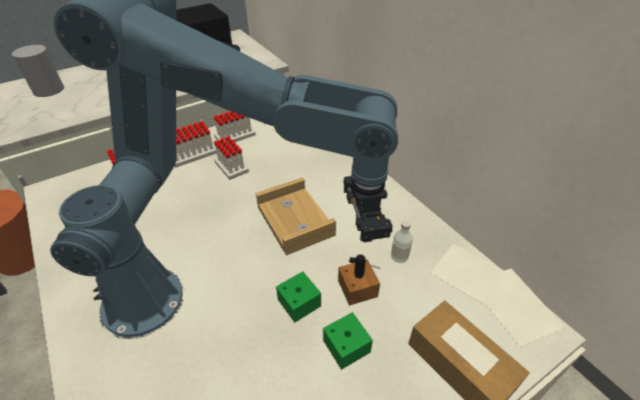

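View pics/w25c.png

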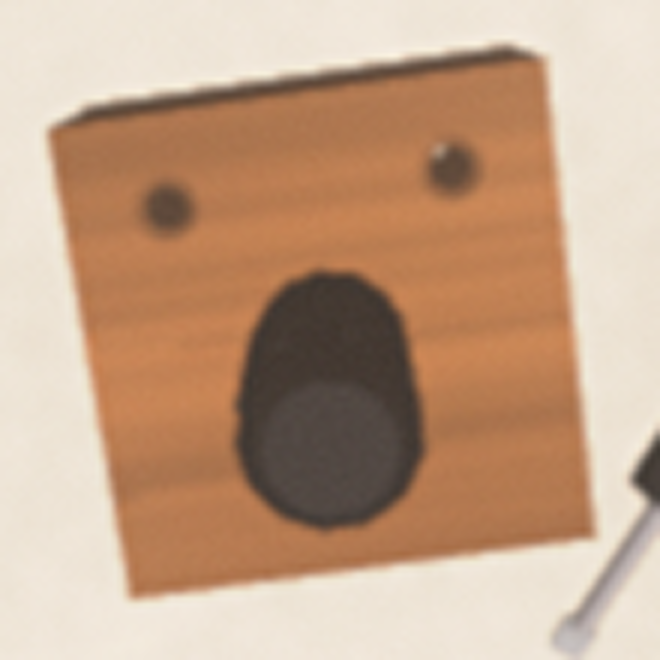

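The driver stands upright in its hole: handle top at z≈0.146, within about 1 mm of the block's centre. The panel is closed, and the bottle, dish and tray are untouched. Handing in.

```bash
python3 - <<'E'
from h import *
print(bot.job_done()); 
E
```

```text
the job is handed in; nothing more can be done
None
```

The panel is home and locked, and the screwdriver is back in its hole. I handed the job in at about 36 s of the 72 s; no verdict was reported.

**What I did**
- **Panel:** I pushed it onto the seal with about 5 N. The gap measured about 3 mm with the cam still open.
- **First turn (failed):** the blade was only about 3 mm deep and rode out of the slot at a cam angle of about 0.87 rad. I lifted it, realigned it and put it in again down to the slot floor with about 6 N.
- **Second turn:** I turned the cam until the torque jumped to about 0.17 N m at the stop. I then unwound the twist and put the screwdriver back.

**Last checks**
- **Cam:** about 1.91 rad from both the slot and the arrow mark (stop at 1.9).
- **Panel gap:** about 0.4 mm, measured before I took the screwdriver back.
- **Screwdriver:** seated upright, handle top at z ≈ 0.146 m and within about 1 mm of the block's centre.
- **Bystanders:** the tool did not go near the tray, bottle or dish, and they look in place. I did not measure them again.

**What disagreed**
- When the blade rode out, the image fit suggested the screwdriver had slipped about 2 mm in the grip. The later contact heights at the slot floor and the block showed no slip.
- The small look-alike screwdriver lies differently from the first picture at 0.15 s, but it had already moved by 2.3 s, before the tool had been near it.

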